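# Pack up the overhanging end of a carving blank

### The job

Pack up the free end of the clamped carving blank so that it cannot bounce under the mallet: lay slips from the pile flat under it, one on another, lengthwise and in line with the blank with their outer ends sticking out in front, enough of them that the wedge will fill what is left of the gap. Then slide the wedge in on top, level and thin edge first, until you feel it bear snugly on blank and slips, without ramming it. Finish while still holding the wedge pushed in and the stack tight, with the mallet, gouge and glue bottle left where they are.

Things in the scene. Friction and masses are not known exactly. Their poses are not given: they have to be found in the camera images.
- blank_end (a point): Middle of the lower edge of the free end of the clamped lime-wood beam (300 long, 64 wide, fixed). Its z is the gap to the bench, 22 to 48 mm. x points level from this end along the blank (the way in), y across, z up. Underside flat and level; the first 47 mm are 38 mm high, then 65. Upright and clamp begin 150 mm in; clamp handle sticks out to +y.
- slip1_mid (a point): Centre of the lowest of four equal loose dark hardwood slips 150 x 40 x 10 mm that start in one pile flat on the bench (turned a little on one another), long axis x, z up. 45 g each.
- slip2_mid (a point): Centre of the second slip, lying on slip 1 at the start.
- slip3_mid (a point): Centre of the third slip, lying on slip 2 at the start.
- slip4_mid (a point): Centre of the top slip of the pile, lying on slip 3 at the start.
- wedge_butt (a point): Middle of the butt of the loose hardwood wedge (175 long, 40 wide, 85 g, flat on the bench): 22.5 mm from its thick end, 14.5 mm over its underside. x points to its thin edge, z up. The butt is 29 mm thick for 45 mm, then the top slopes evenly over 130 mm to 5 mm at the thin edge, which must end at least 10 mm in past the blank's end.
- wedge_tip (a point): Middle of the wedge's thin edge, on its underside, 152.5 mm along x from the middle of the butt; same axes.
- mallet: Bystander: round wooden carver's mallet lying on the bench, 255 long, head 94 in diameter. Origin under the joint of head and handle.
- gouge: Bystander: carving gouge lying on the bench, 265 long, 29 wide. Origin under its ferrule.
- glue: Bystander: white plastic bottle with a blue cap, standing, 58 in diameter, 150 high. Origin at the centre of its foot.

How it is judged (in metres and radians):
At the end, for the whole second after the job is handed in: The held wedge (fingers over 2 N) bears over 3 N on the blank and 2 N on a slip, thin edge 10 mm or more in, tip 20 and butt 30 mm from the middle line at most, level within 4 deg, at rest; each slip is flat under the end (12 mm in, 15 mm out, within 18 mm and 11 deg) or over 130 mm away (contact force between wedge and blank above 3 N and contact force between the fingers and wedge above 2 N and (contact force between wedge and slip1 above 2 N or contact force between wedge and slip2 above 2 N or contact force between wedge and slip3 above 2 N or contact force between wedge and slip4 above 2 N) and x of wedge_tip in the frame of blank_end above 0.01 m and y of wedge_tip in the frame of blank_end between -0.02 and 0.02 m and y of wedge_butt in the frame of blank_end between -0.03 and 0.03 m and angle between wedge_tip's own z axis and vertical below 0.07 rad and linear speed of wedge below 0.02 m/s and ((y of slip1_mid in the frame of blank_end between -0.018 and 0.018 m and x of slip1_mid in the frame of blank_end between -0.063 and 0.06 m and angle between the x axis of slip1_mid and the x axis of blank_end, either way round below 0.2 rad and angle between slip1_mid's own z axis and vertical below 0.06 rad) or (y of slip2_mid in the frame of blank_end between -0.018 and 0.018 m and x of slip2_mid in the frame of blank_end between -0.063 and 0.06 m and angle between the x axis of slip2_mid and the x axis of blank_end, either way round below 0.2 rad and angle between slip2_mid's own z axis and vertical below 0.06 rad) or (y of slip3_mid in the frame of blank_end between -0.018 and 0.018 m and x of slip3_mid in the frame of blank_end between -0.063 and 0.06 m and angle between the x axis of slip3_mid and the x axis of blank_end, either way round below 0.2 rad and angle between slip3_mid's own z axis and vertical below 0.06 rad) or (y of slip4_mid in the frame of blank_end between -0.018 and 0.018 m and x of slip4_mid in the frame of blank_end between -0.063 and 0.06 m and angle between the x axis of slip4_mid and the x axis of blank_end, either way round below 0.2 rad and angle between slip4_mid's own z axis and vertical below 0.06 rad)) and (horizontal distance between slip1_mid and blank_end above 0.13 m or (y of slip1_mid in the frame of blank_end between -0.018 and 0.018 m and x of slip1_mid in the frame of blank_end between -0.063 and 0.06 m and angle between the x axis of slip1_mid and the x axis of blank_end, either way round below 0.2 rad and angle between slip1_mid's own z axis and vertical below 0.06 rad)) and (horizontal distance between slip2_mid and blank_end above 0.13 m or (y of slip2_mid in the frame of blank_end between -0.018 and 0.018 m and x of slip2_mid in the frame of blank_end between -0.063 and 0.06 m and angle between the x axis of slip2_mid and the x axis of blank_end, either way round below 0.2 rad and angle between slip2_mid's own z axis and vertical below 0.06 rad)) and (horizontal distance between slip3_mid and blank_end above 0.13 m or (y of slip3_mid in the frame of blank_end between -0.018 and 0.018 m and x of slip3_mid in the frame of blank_end between -0.063 and 0.06 m and angle between the x axis of slip3_mid and the x axis of blank_end, either way round below 0.2 rad and angle between slip3_mid's own z axis and vertical below 0.06 rad)) and (horizontal distance between slip4_mid and blank_end above 0.13 m or (y of slip4_mid in the frame of blank_end between -0.018 and 0.018 m and x of slip4_mid in the frame of blank_end between -0.063 and 0.06 m and angle between the x axis of slip4_mid and the x axis of blank_end, either way round below 0.2 rad and angle between slip4_mid's own z axis and vertical below 0.06 rad))); the arm keeps its last pose, push and grip.
It fails at once if the mallet is disturbed (moved over 30 mm) (distance of mallet from where it was at the start of the episode above 0.03 m).
It fails at once if the gouge is disturbed (moved over 30 mm) (distance of gouge from where it was at the start of the episode above 0.03 m).
It fails at once if the glue is disturbed (moved over 30 mm) (distance of glue from where it was at the start of the episode above 0.03 m).
It fails at once if the wedge is rammed in (over 80 N on the blank) (contact force between wedge and blank above 80 N).
It also fails if it takes over 72 s, if anything falls off the work surface, if the arm or the gripper's body presses on something with over 40 N, if the wrist force passes 120 N, or if a joint passes its speed limit or range.

### The arm

A 6-joint arm with a two-finger parallel gripper is mounted at the origin on the work surface. World frame = base frame: x ahead of the robot, y to its left, z up, the work surface at z = 0. Lengths are in m, angles in degrees, forces in N, time in s.
With the tool pointing down it reaches from about 0.3 to 0.95 m from the base axis. Payload 3.1 kg.
Tool frame: the origin (TCP) lies on the centre line of the jaws, within the pads' length; the fingertips stand 22 mm ahead of it and the grasp point (between the pads) lies 3 mm ahead of it (robot.tip_reach is the distance from the TCP to the fingertips, in m); z points along the fingers, x is the direction in which the jaws open and shut, and the axes are right-handed (so a half turn about z gives the same grasp; the last joint's range is limited). The gripper opens to 85 mm and grips with 20 to 120 N. Pads are 22 mm wide; open, the fingers measure 114 mm over their backs; the gripper's body (76 mm by 85 mm) begins 54 mm behind the grasp point. The pads swing forward as they close: fully open they stand 13 mm farther back than shut.
Start: joints at [66.079, 17.653, 93.61, -0, 68.738, -3.994], TCP at [0.213, 0.588, 0.215] pointing down, gripper open.
Joint ranges: [-175.34, 175.34], [-45.06, 112.39], [2.9, 150.54], [-68.45, 248.45], [3.09, 151.38], [-168.51, 168.51]. Speed limits (degrees/s): [159.86, 159.86, 180, 180, 180, 180].

### API

Orientations are given as a 3x3 rotation matrix whose columns are the frame's x, y, z axes.
In Python, from plant import robot gives the robot as it stands. The module is installed in compiled form; this text tells all that it offers.
- The arm moves only by the tool step_arm, never from a script. Its argument "series" is a list of rows, each a list of 3 entries, a list of its own where there are three numbers: the turn, a rotation vector about the tool's x, y, z in rad, then the shift along the tool's x, y, z in mm, then the finger opening in mm, from 0 to 85.4. A call has exactly 8 rows; each row is the pose to reach, as a shift and turn from the pose commanded when the call began, along the tool's axes at that moment; what a row does not reach only later rows make up. A row lasts 1/8 s, in which the tool goes at most 62.5 mm and 10.7 degrees, less where a joint would pass 70% of its speed; a pose out of reach is approached as far as the arm can. A call with a gripper value outside its range is refused whole. The fingers move at their own pace and stop on an object; the grip force is fixed at half the most. Time passes only in rows, so rows that repeat a pose let the fingers close, or fill a call up. It gives the time, the measured TCP pose, the force and the opening at its end, in the units of the state.
- robot.get_obs(): the state, without advancing time (a new reading comes with each control period).
- robot.capture(name): name is "scene" or "top" or "wrist"; returns (picture, depth): 480x640x3 uint8, red, green, blue; 480x640 float32, m along the optical axis (not along the pixel's ray), 0 where there is no reading.
- robot.camera_model(name): a dict with "vertical_fov" (degrees; the focal length in pixels is half the picture's height over the tangent of half this angle, whatever the lens; pixels are square), "cx", "cy" (the principal point, pixels), "rvec" (rotation vector, rad) and "tvec" (3), from world to camera coordinates, as OpenCV has them; the wrist camera has in their place "T_tool_cam" (4x4, takes a point from camera to tool coordinates, whose origin is the TCP and whose axes are the tool frame's). Camera axes: x right, y down, z forward; pixel columns grow to the right and rows downward; lengths in m; the calibration is good to about 2 mm. The wrist camera is an equidistant fisheye: a pixel r from the principal point sees the ray r / f radians off the axis. A picture is of the moment at which its call begins: read the wrist's pose just before it. camera_model takes no time and is no camera call.
- robot.finish_job(): hands the job in, once; it reports no verdict.
The state is a dict: "clock": time; "qpos": joint angles; "qvel": joint speeds; "joint_torque": joint torques, N m; "tool_pos": TCP position; "ee_rot": TCP orientation; "force": force on the tool from outside, world axes, zero at the start; "torque": the same for the moment, N m; "width": opening from 0.0 (shut) to 1.0 (fully open).
Only numpy, scipy, OpenCV 4.12 (cv2) and the standard library are available. Lean on these libraries where they do the work, as an engineer would, in place of code of your own. Each camera call takes 0.05 s, during which the arm holds its last target.

## Working session

There is one attempt and no reset: what is moved stays moved. The work goes in short steps, Python scripts to look and compute and a tool call to move; the robot and the scene stay as the last step left them, time stands still between calls to the robot, and variables do not carry over. Pictures are saved under pics/ and viewed, and the job is handed in when it is done.

Besides the shell and the picture viewer there is one more tool, called after "Call:" in YAML: its name, and indented under it one key for each argument. step_arm: Moves the arm, as the interface text tells. Its arguments: {"type":"object","properties":{"series":{"type":"array","items":{"type":"array"}}},"required":["series"]}

```bash
mkdir -p pics; ls
python3 - <<'E'
from plant import robot
import cv2
print(robot.get_obs())
for n in ["scene","top","wrist"]:
    print(n,robot.camera_model(n))
    im,d=robot.capture(n)
    cv2.imwrite(f"pics/{n}0.png",im[:,:,::-1])
    import numpy as np
    np.save(f"pics/{n}0.npy",d); np.save(f"pics/{n}0i.npy",im)
print(robot.tip_reach)
E
```

```text
pics
{'clock': 0.0, 'qpos': array([ 6.60791352e+01,  1.77059120e+01,  9.36888505e+01,  6.02065878e-04,
        6.87387968e+01, -3.99268155e+00]), 'qvel': array([-0.02695097, -0.01663013, -0.07362457, -0.05101973, -0.07046128,
       -0.04198163]), 'joint_torque': array([-1.36129562e-03, -4.15274656e+01, -2.76654696e+01, -2.06568689e-04,
        1.04971777e-02, -2.19881321e-05]), 'tool_pos': array([0.21268989, 0.58678029, 0.21373741]), 'ee_rot': array([[ 3.40844513e-01,  9.40119199e-01, -9.54132206e-04],
       [ 9.40116809e-01, -3.40845805e-01, -2.12685509e-03],
       [-2.32470926e-03, -1.72068839e-04, -9.99997283e-01]]), 'force': array([-0.05549607, -0.56434468,  0.25916052]), 'torque': array([ 0.03027186,  0.01632805, -0.02857253]), 'width': 0.997223946089864}
scene {'vertical_fov': 46.1917817785004, 'cx': 323.68908066391305, 'cy': 245.50919536385913, 'rvec': array([ 1.43625263,  1.92721947, -1.00248739]), 'tvec': array([ 0.34587789, -0.28684813,  1.44442494])}
top {'vertical_fov': 57.48634994172537, 'cx': 316.74653450774196, 'cy': 238.08072689620943, 'rvec': array([ 2.05788191, -2.17128063,  0.23549572]), 'tvec': array([-0.1712402 ,  0.6366148 ,  0.79842211])}
wrist {'vertical_fov': 65.70646984690485, 'cx': 320.2036934857665, 'cy': 239.09848143558438, 'T_tool_cam': array([[ 9.99999965e-01,  1.22726403e-04, -2.35354416e-04,
        -1.82358936e-03],
       [-5.66243624e-05,  9.64914033e-01,  2.62566002e-01,
        -6.61611940e-02],
       [ 2.59320559e-04, -2.62565980e-01,  9.64914006e-01,
        -1.59278511e-01],
       [ 0.00000000e+00,  0.00000000e+00,  0.00000000e+00,
         1.00000000e+00]])}
0.022
```

View pics/scene0.png

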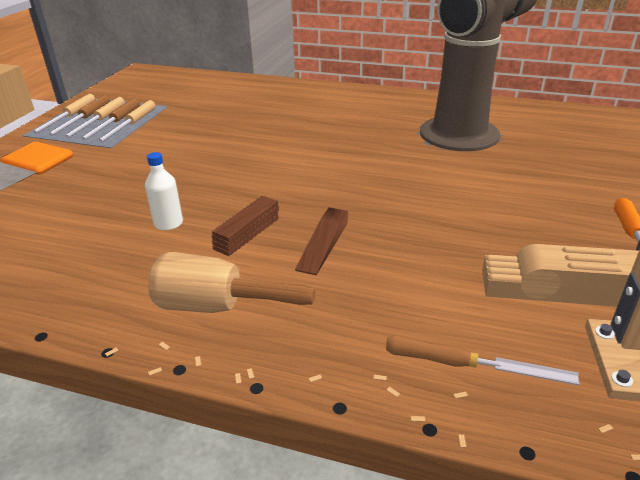

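View pics/top0.png

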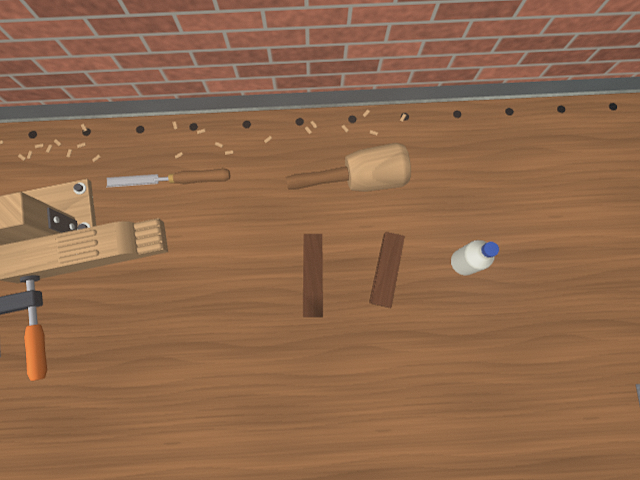

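View pics/wrist0.png

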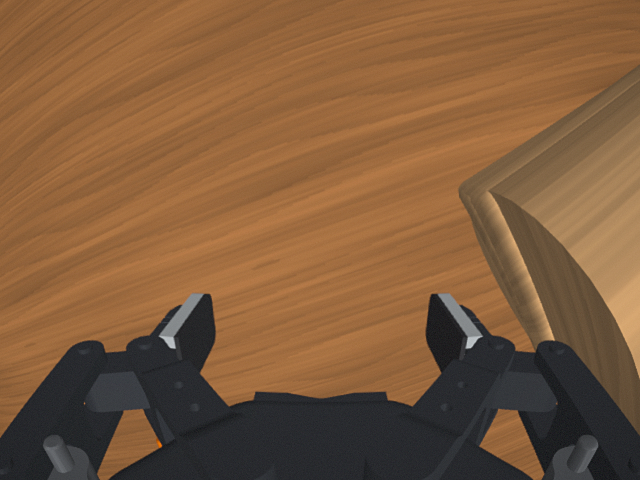

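The scene view shows the bottle (165,195), slip pile (245,225), wedge (323,240), mallet (235,285), gouge (480,360) and blank end (487,275). The top view shows the wedge at (313,275), the pile at (387,270) and the blank end at (165,237). The wrist sees the blank at the right edge.

```bash
cat > h.py <<'E'
import numpy as np, cv2
from plant import robot
def cam(n):
    m=robot.camera_model(n); f=240/np.tan(np.radians(m['vertical_fov']/2)); return m,f
def ext(n,obs=None):
    m,f=cam(n)
    if n=='wrist':
        T=m['T_tool_cam']; R=np.array(obs['ee_rot']);p=np.array(obs['tool_pos'])
        return R@T[:3,:3], R@T[:3,3]+p
    Rc=cv2.Rodrigues(m['rvec'])[0]; return Rc.T, -Rc.T@m['tvec']
def rays(n,uv):
    m,f=cam(n); uv=np.atleast_2d(np.asarray(uv,float)); d=(uv-[m['cx'],m['cy']])
    if n=='wrist':
        r=np.linalg.norm(d,axis=1); th=r/f; s=np.where(r>1e-9,np.sin(th)/np.maximum(r,1e-9),1/f)
        return np.c_[d*s[:,None],np.cos(th)]
    return np.c_[d/f,np.ones(len(uv))]
def onplane(n,uv,z,obs=None):
    R,c=ext(n,obs); w=rays(n,uv)@R.T; t=(z-c[2])/w[:,2]; return c+w*t[:,None]
def cloud(n,depth,uv,obs=None):
    uv=np.atleast_2d(uv); R,c=ext(n,obs); r=rays(n,uv); r=r/r[:,2:3]
    z=depth[uv[:,1].astype(int),uv[:,0].astype(int)]
    return c+(r*z[:,None])@R.T
def project(n,P,obs=None):
    m,f=cam(n); R,c=ext(n,obs); q=(np.atleast_2d(P)-c)@R
    if n=='wrist':
        rr=np.linalg.norm(q[:,:2],axis=1); th=np.arctan2(rr,q[:,2]); return q[:,:2]/rr[:,None]*(th*f)[:,None]+[m['cx'],m['cy']]
    return q[:,:2]/q[:,2:]*f+[m['cx'],m['cy']]
def allcloud(n,depth,obs=None):
    v,u=np.mgrid[0:480,0:640]; return cloud(n,depth,np.c_[u.ravel(),v.ravel()],obs).reshape(480,640,3)
E
python3 - <<'E'
from h import *
print(ext('scene')[1],ext('top')[1])
print(np.round(ext('top')[0],2))
o=robot.get_obs()
for n in ['top','scene']:
    d=np.load(f'pics/{n}0.npy'); im=np.load(f'pics/{n}0i.npy')
    C=allcloud(n,d); print(n,(d==0).mean())
    # bench bias
    for uv in [(245,330),(400,380),(250,250)]: print(uv,C[uv[1],uv[0]].round(4))
    pts={'top':dict(wedge=(313,275),pile=(387,270),blankend=(160,237),mallet=(380,165),ferr=(172,178),glue=(465,262),blank=(60,250)),
     'scene':dict(wedge=(323,240),pile=(245,215),blankend=(500,280),glue=(162,200),ferr=(475,360))}[n]
    for k,uv in pts.items(): print(k,C[uv[1],uv[0]].round(4), im[uv[1],uv[0]])
    m=(C[...,2]>0.006)&(C[...,2]<0.2)
    cv2.imwrite(f'pics/h_{n}.png',np.clip(C[...,2]*1500+40,0,255).astype(np.uint8))
E
```

```text
[1.379922   0.0722342  0.61552763] [ 0.44578744 -0.19058101  0.91489448]
[[-0.05 -0.98  0.21]
 [-1.    0.05 -0.02]
 [ 0.01 -0.21 -0.98]]
top 0.004036458333333334
(245, 330) [ 0.4569 -0.0488 -0.0041]
(400, 380) [ 0.3419 -0.3573 -0.0018]
(250, 250) [ 6.227e-01 -6.320e-02 -4.000e-04]
wedge [ 0.5595 -0.194   0.0217] [104  72  54]
pile [ 0.5592 -0.3433  0.0406] [105  71  52]
blankend [0.6422 0.0998 0.0803] [142 114  85]
mallet [ 0.7661 -0.34    0.0857] [185 150 110]
ferr [0.7838 0.0966 0.0237] [191 154  93]
glue [ 0.5615 -0.4882  0.0807] [190 186 174]
blank [0.6204 0.2753 0.109 ] [209 169 124]
scene 0.0042578125
(245, 330) [ 8.131e-01 -2.400e-01  5.000e-04]
(400, 380) [8.439e-01 9.300e-03 1.000e-04]
(250, 250) [ 0.6138 -0.317  -0.0011]
wedge [ 0.572  -0.1872  0.0183] [114  69  45]
pile [ 0.5617 -0.3456  0.0392] [118  71  50]
blankend [0.6803 0.1243 0.0782] [169 128  92]
glue [ 0.5951 -0.4991  0.0671] [192 188 179]
ferr [0.7957 0.1055 0.0195] [195 148  73]
```

View pics/h_top.png

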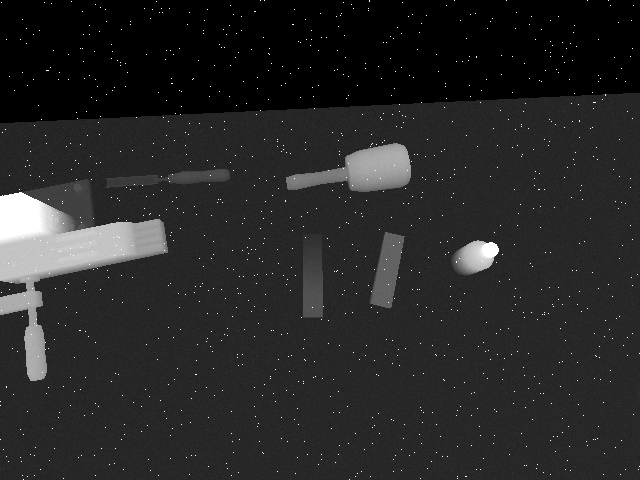

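```bash
cat >> h.py <<'E'
def rect(P):
    c,(w,h),a=cv2.minAreaRect(P[:,:2].astype(np.float32)*1000)
    return np.round(c,1),np.round((w,h),1),round(a,1)
E
python3 - <<'E'
from h import *
for n in ['top','scene']:
    d=cv2.medianBlur(np.load(f'pics/{n}0.npy'),3); C=allcloud(n,d).reshape(-1,3)
    def box(x0,x1,y0,y1,z0,z1): 
        m=(C[:,0]>x0)&(C[:,0]<x1)&(C[:,1]>y0)&(C[:,1]<y1)&(C[:,2]>z0)&(C[:,2]<z1); return C[m]
    print(n)
    b=box(.3,.5,-.3,0,-.02,.02); print('bench',len(b),np.median(b[:,2]) if len(b) else 0)
    b=box(.6,.72,-.13,0,-.02,.02); print('bench2',len(b),np.median(b[:,2]) if len(b) else 0)
    P=box(.45,.66,-.42,-.27,.034,.05); print('pile',len(P),rect(P),np.median(P[:,2]))
    W=box(.45,.66,-.25,-.14,.004,.05); print('wedge',len(W),rect(W),W[:,2].max())
    W=box(.45,.66,-.25,-.14,.024,.05); print('butt',len(W),rect(W),np.median(W[:,2]))
    B=box(.55,.75,.0,.13,.02,.12); print('blankend',len(B),B.min(0),B.max(0))
    h=np.histogram(B[:,2],bins=np.arange(.02,.12,.004)); print(h[0])
    T=box(.55,.75,.0,.35,.02,.13)
    for y in np.arange(.06,.2,.01):
        S=T[abs(T[:,1]-y)<.004]
        if len(S): print(round(y,3),len(S),S[:,0].min().round(4),S[:,0].max().round(4),np.percentile(S[:,2],[2,50,95]).round(4))
E
```

```text
top
bench 14960 -0.00035630346058812545
bench2 3307 -0.0008264588402442374
pile 1477 (array([ 561.6, -345.5]), array([ 40.3, 150.1]), 74.3) 0.03932417760459661
wedge 1622 (array([ 562.3, -193.1]), array([ 39.4, 174.7]), 87.4) 0.029834701889790427
butt 666 (array([ 511.7, -190.4]), array([38.7, 70.4]), 86.7) 0.028177053566020294
blankend 717 [0.61331167 0.09590429 0.042652  ] [0.68311876 0.12996372 0.08278009]
[  0   0   0   0   0   4  23  25  27  26  29  23  26  49 263 222   0   0
   0   0   0   0   0   0]
0.1 198 0.6169 0.6696 [0.0456 0.0695 0.0807]
0.11 154 0.6156 0.6831 [0.0523 0.0796 0.0815]
0.12 153 0.6137 0.6788 [0.0518 0.0792 0.0817]
0.13 150 0.6119 0.6771 [0.0501 0.0798 0.0821]
0.14 143 0.6109 0.6751 [0.0519 0.0801 0.0819]
0.15 236 0.6091 0.6736 [0.0542 0.0869 0.0958]
0.16 207 0.6075 0.6736 [0.0553 0.0989 0.1025]
0.17 191 0.6061 0.6711 [0.0564 0.103  0.1044]
0.18 176 0.6042 0.6713 [0.0546 0.1038 0.1049]
0.19 178 0.6028 0.6692 [0.0526 0.1037 0.1049]
0.2 174 0.6014 0.6683 [0.0543 0.1039 0.105 ]
scene
bench 6923 0.00021370906041873194
bench2 3570 -3.791685004767009e-05
pile 1073
[... 228 characters left out ...]
2852582733002884
blankend 872 [0.61970482 0.09752983 0.0425122 ] [0.68365366 0.12992254 0.08349507]
[  0   0   0   0   0   2  39  43  51  53  50  41  45  55 202 291   0   0
   0   0   0   0   0   0]
0.1 121 0.6209 0.6618 [0.0462 0.0684 0.081 ]
0.11 236 0.6248 0.6837 [0.0453 0.0783 0.0825]
0.12 231 0.6197 0.6828 [0.0465 0.0793 0.0825]
0.13 235 0.6212 0.681 [0.0453 0.0789 0.0824]
0.14 235 0.6133 0.6799 [0.0472 0.0793 0.0825]
0.15 300 0.6104 0.6778 [0.0475 0.0821 0.0943]
0.16 327 0.6103 0.6758 [0.0486 0.0943 0.1024]
0.17 332 0.6092 0.6747 [0.0473 0.0996 0.1048]
0.18 328 0.6064 0.6736 [0.0472 0.1009 0.1055]
0.19 321 0.606 0.6717 [0.047  0.0983 0.1053]
0.2 326 0.6029 0.6699 [0.0473 0.0987 0.1054]
```

```bash
python3 - <<'E'
from h import *
for n in ['top','scene']:
    d=cv2.medianBlur(np.load(f'pics/{n}0.npy'),3); C=allcloud(n,d).reshape(-1,3)
    m=(C[:,0]>.56)&(C[:,0]<.74)&(C[:,1]>0)&(C[:,1]<.2)&(C[:,2]>.03)&(C[:,2]<.125); T=C[m]
    for a in [98,98.5,99,99.5]:
        u=np.array([np.cos(np.radians(a)),np.sin(np.radians(a))]); v=np.array([-u[1],u[0]])
        s=T[:,:2]@u; t=T[:,:2]@v
        k=(s>s.min()+.01)
        bins=np.arange(s.min()+.012,s.max()-.02,.01)
        lo=[t[(s>b)&(s<b+.01)].min() for b in bins]; hi=[t[(s>b)&(s<b+.01)].max() for b in bins]
        print(n,a,'slopes',np.polyfit(bins,lo,1)[0].round(4),np.polyfit(bins,hi,1)[0].round(4),'mid',(np.median(lo)+np.median(hi))/2,np.median(lo),np.median(hi),'end',np.percentile(s,[0,.5,1,2]).round(4))
        s0=np.percentile(s,.5); F=T[s<s0+.004]; print('   end face',len(F),F[:,2].min(),F[:,2].max(), [ (np.percentile(s[(t>q)&(t<q+.01)],1).round(4)) for q in np.arange(-.67,-.61,.01)] if 0 else '')
    L=T[T[:,1]<.5]; print('lowz',np.sort(L[:,2])[:15].round(4))
E
python3 - <<'E'
import cv2
im=cv2.imread('pics/scene0.png'); cv2.imwrite('pics/sc_crop.png',cv2.resize(im[225:325,470:640],None,fx=4.5,fy=4.5,interpolation=cv2.INTER_CUBIC))
E
```

```text
top 98 slopes 0.0154 0.0197 mid -0.6569221809629313 -0.6894723758701486 -0.624371986055714 end [0.008  0.0088 0.009  0.0093]
   end face 216 0.0426519962623203 0.08214125567388908 
top 98.5 slopes 0.0101 0.0111 mid -0.6573663698527434 -0.6898797635225374 -0.6248529761829495 end [0.0025 0.0032 0.0035 0.0037]
   end face 215 0.0426519962623203 0.08214125567388908 
top 99 slopes 0.0029 0.0024 mid -0.6578882333424221 -0.69041092576394 -0.625365540920904 end [-0.003  -0.0025 -0.0022 -0.002 ]
   end face 217 0.0426519962623203 0.08214125567388908 
top 99.5 slopes -0.0093 -0.006 mid -0.6582808250115719 -0.6908516594565556 -0.6257099905665884 end [-0.0086 -0.0081 -0.0079 -0.0077]
   end face 223 0.0426519962623203 0.08214125567388908 
lowz [0.0421 0.0427 0.0431 0.0433 0.0436 0.0436 0.044  0.0444 0.0444 0.0445
 0.0446 0.0447 0.0448 0.0449 0.0452]
scene 98 slopes 0.0132 0.1075 mid -0.6592409653083929 -0.6918064244362057 -0.6266755061805802 end [0.0091 0.0103 0.0105 0.0108]
   end face 238 0.042512196129147695 0.08199082004161728 
scene 98.5 slopes 0.0038 0.0991 mid -0.6598152310884877 -0.6922931527640159 -0.6273373094129596 end [0.0035 0.0046 0.0049 0.0051]
   end face 244 0.042512196129147695 0.08199082004161728 
scene 99 slopes -0.0015 0.0908 mid -0.6603150299789802 -0.69269310623285 -0.6279369537251105 end [-0.002  -0.001  -0.0008 -0.0007]
   end face 248 0.042512196129147695 0.08199082004161728 
scene 99.5 slopes -0.0098 0.0826 mid -0.6608669180387237 -0.6931379254700832 -0.628595910607364 end [-0.0078 -0.0068 -0.0066 -0.0064]
   end face 250 0.042512196129147695 0.08199082004161728 
lowz [0.0425 0.0438 0.0443 0.0443 0.0443 0.0445 0.0445 0.0445 0.0445 0.0446
 0.0447 0.0447 0.0447 0.0448 0.0449]
```

View pics/sc_crop.png

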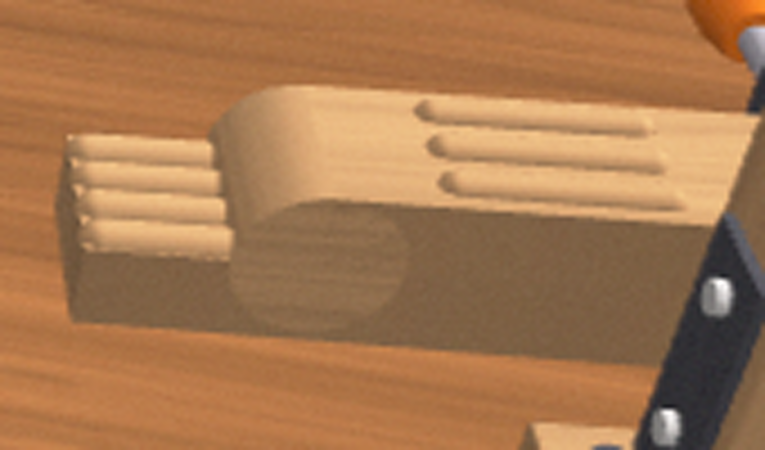

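The blank end crop shows a clear lower edge. The estimate is blank end (0.651, 0.101), gap about 43 mm, axis 99°. So I need three slips, leaving about 13 mm for the wedge (roughly 40 mm in).

```bash
cat >> h.py <<'E'
from scipy.spatial.transform import Rotation as Rn
E0=np.array([.651,.101]); A=99.0
def bl(x,y=0):
    a=np.radians(A); return E0+x*np.array([np.cos(a),np.sin(a)])+y*np.array([-np.sin(a),np.cos(a)])
def inb(p):
    a=np.radians(A); d=np.asarray(p)[:2]-E0; return np.array([d@[np.cos(a),np.sin(a)],d@[-np.sin(a),np.cos(a)]])
def go(p,yaw,obs=None):
    o=obs or robot.get_obs(); R=np.array(o['ee_rot']); a=np.radians(yaw); c,s=np.cos(a),np.sin(a)
    G=np.array([[c,s,0],[s,-c,0],[0,0,-1]]).astype(float)
    rv=Rn.from_matrix(R.T@G).as_rotvec(); dp=R.T@(np.asarray(p)-o['tool_pos'])*1000
    print('t',round(o['clock'],2),'pos',np.round(o['tool_pos'],4),'yaw',round(np.degrees(np.arctan2(R[1,0],R[0,0])),2),'tilt',np.round(R[:2,2],4),'F',np.round(o['force'],2),'w',round(o['width'],3))
    print('  rv',rv.round(4),'shift',dp.round(1))
E
python3 - <<'E'
from h import *
go([.45,-.1,.30],-18); go([.36,.16,.27],-5)
E
```

```text
t 0.15 pos [0.2128 0.5869 0.214 ] yaw 70.07 tilt [-0.0008 -0.0017] F [-0.37 -0.01  0.01] w 1.002
  rv [1.3000e-03 1.6000e-03 1.5372e+00] shift [-565.1  457.1  -85. ]
t 0.15 pos [0.2128 0.5869 0.214 ] yaw 70.07 tilt [-0.0008 -0.0017] F [-0.37 -0.01  0.01] w 1.002
  rv [1.1000e-03 1.7000e-03 1.3103e+00] shift [-351.3  283.9  -55.4]
```

Call:
step_arm:
  series:
    - [[0, 0, 1.48], [-565, 457, -85], 85]
    - [[0, 0, 1.48], [-565, 457, -85], 85]
    - [[0, 0, 1.48], [-565, 457, -85], 85]
    - [[0, 0, 1.48], [-565, 457, -85], 85]
    - [[0, 0, 1.48], [-565, 457, -85], 85]
    - [[0, 0, 1.48], [-565, 457, -85], 85]
    - [[0, 0, 1.48], [-565, 457, -85], 85]
    - [[0, 0, 1.48], [-565, 457, -85], 85]

```text
clock: 1.15
tool_pos: [0.3752, 0.1163, 0.2734]
ee_rot: [[0.966, -0.259, 0.001], [-0.259, -0.966, 0.0], [0.001, -0.0, -1.0]]
force: [1.3, 0.7, -0.2]
width: 0.996
```

Run:
```python
from h import *
go([.523,-.334,.16],-106)
```

```text
t 1.15 pos [0.3752 0.1163 0.2734] yaw -15.02 tilt [0.001  0.0002] F [ 1.28  0.66 -0.23] w 0.996
  rv [-1.1000e-03 -3.0000e-04  1.5879e+00] shift [259.3 396.7 113.4]
```

Call:
step_arm:
  series:
    - [[0, 0, 1.49], [258, 394, 112], 70]
    - [[0, 0, 1.49], [258, 394, 112], 70]
    - [[0, 0, 1.49], [258, 394, 112], 70]
    - [[0, 0, 1.49], [258, 394, 112], 70]
    - [[0, 0, 1.49], [258, 394, 112], 70]
    - [[0, 0, 1.49], [258, 394, 112], 70]
    - [[0, 0, 1.49], [258, 394, 112], 70]
    - [[0, 0, 1.49], [258, 394, 112], 70]

```text
clock: 2.15
tool_pos: [0.5244, -0.3309, 0.1598]
ee_rot: [[-0.183, -0.983, -0.001], [-0.983, 0.183, 0.0], [-0.0, 0.001, -1.0]]
force: [0.6, 0.3, -0.2]
width: 0.82
```

```bash
cat >> h.py <<'E'
def snap(n,name):
    o=robot.get_obs(); im,d=robot.capture(n); cv2.imwrite(f'pics/{name}.png',im[:,:,::-1]); np.save(f'pics/{name}.npy',d); return o,im,d
E
python3 - <<'E'
from h import *
go([.523,-.334,.10],-106)
o,im,d=snap('wrist','w1')
C=allcloud('wrist',cv2.medianBlur(d,3),o).reshape(-1,3)
for z0,z1 in [(.034,.046)]:
    m=(C[:,0]>.45)&(C[:,0]<.68)&(C[:,1]>-.45)&(C[:,1]<-.26)&(C[:,2]>z0)&(C[:,2]<z1); print(m.sum(),rect(C[m]),np.median(C[m][:,2]))
E
```

```text
t 2.15 pos [ 0.5244 -0.3309  0.1598] yaw -100.52 tilt [-0.0006  0.0004] F [ 0.58  0.26 -0.16] w 0.82
  rv [0.0007 0.0002 0.0957] shift [ 3.3  0.8 59.8]
10225 (array([ 562.8, -346.4]), array([ 40.7, 150.9]), 74.2) 0.04038353678371498
```

View pics/w1.png

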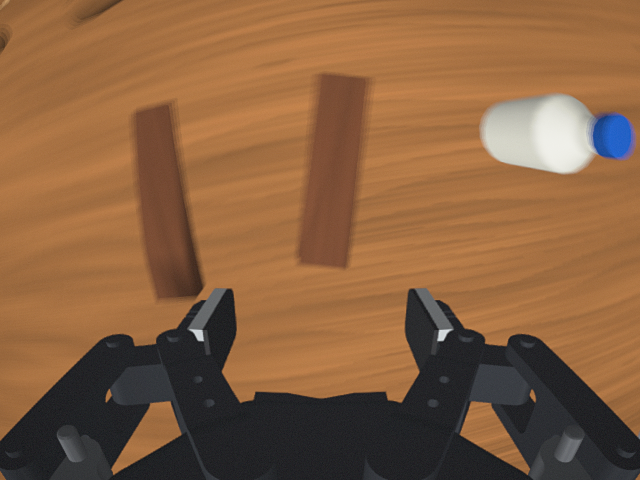

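The wrist view shows the pile's top slip at (335,170), about 5° off the jaw axis, with the wedge left of it and the bottle on the right.

Call:
step_arm:
  series:
    - [[0, 0, 0.096], [4, 1, 50], 60]
    - [[0, 0, 0.096], [4, 1, 75], 60]
    - [[0, 0, 0.096], [4, 1, 90], 60]
    - [[0, 0, 0.096], [4, 1, 100], 60]
    - [[0, 0, 0.096], [4, 1, 106], 60]
    - [[0, 0, 0.096], [4, 1, 106.5], 60]
    - [[0, 0, 0.096], [4, 1, 106.5], 60]
    - [[0, 0, 0.096], [4, 1, 106.5], 60]

```text
clock: 3.2
tool_pos: [0.5233, -0.3326, 0.0554]
ee_rot: [[-0.269, -0.963, 0.001], [-0.963, 0.269, -0.001], [0.001, -0.001, -1.0]]
force: [-0.1, 0.6, 0.6]
width: 0.705
```

Run:
```python
from h import *
go([.524,-.335,.0525],-106)
o,im,d=snap('wrist','w2')
go([.524,-.335,.0525],-106)
```

```text
t 3.2 pos [ 0.5233 -0.3326  0.0554] yaw -105.59 tilt [ 0.0011 -0.0009] F [-0.12  0.65  0.58] w 0.705
  rv [-0.0013 -0.0005  0.0071] shift [ 2.1 -1.4  2.9]
t 3.25 pos [ 0.5232 -0.3325  0.0553] yaw -105.59 tilt [ 0.001  -0.0008] F [ 0.08 -0.02 -0.05] w 0.7
  rv [-0.0012 -0.0005  0.0072] shift [ 2.2 -1.4  2.8]
```

View pics/w2.png

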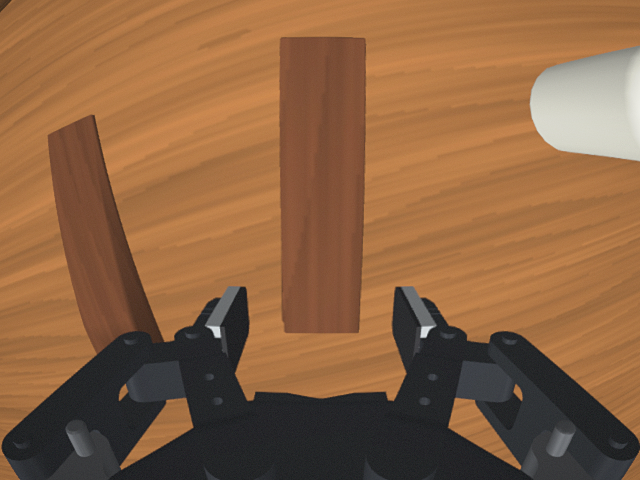

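Run:
```python
from h import *
o=robot.get_obs(); R=np.array(o['ee_rot'])
for dy in [-11,0,11,35]:
  for dx in [-30,30]:
    P=o['tool_pos']+R@np.array([dx,dy,18])/1000; print(dx,dy,P.round(3),project('wrist',P,o).round(0))
print(onplane('wrist',[(284,332),(359,332),(280,38),(366,38)],.040,o).round(4))
```

```text
-30 -11 [ 0.542 -0.307  0.037] [[257. 253.]]
30 -11 [ 0.526 -0.364  0.037] [[376. 253.]]
-30 0 [ 0.531 -0.304  0.037] [[258. 273.]]
30 0 [ 0.515 -0.361  0.037] [[375. 273.]]
-30 11 [ 0.521 -0.301  0.037] [[259. 293.]]
30 11 [ 0.505 -0.358  0.037] [[374. 293.]]
-30 35 [ 0.498 -0.294  0.037] [[262. 333.]]
30 35 [ 0.481 -0.352  0.037] [[372. 333.]]
[[ 0.4965 -0.3069  0.04  ]
 [ 0.4856 -0.3456  0.04  ]
 [ 0.6397 -0.3475  0.04  ]
 [ 0.629  -0.3862  0.04  ]]
```

Run:
```python
from h import *
o=robot.get_obs(); R=np.array(o['ee_rot'])
for dz in [-25,-15,-5,5,10,14,18,22]:
    print(dz,[project('wrist',o['tool_pos']+R@np.array([dx,dy,dz])/1000,o).round(0)[0].tolist() for dx,dy in [(-30,-11),(-30,11),(30,-11),(-38,-11)]])
d=np.load('pics/w2.npy'); R_,c=ext('wrist',o)
for uv in [(243,291),(236,300),(225,318),(240,310),(242,335),(396,292),(404,300),(230,294)]:
    P=cloud('wrist',d,[uv],o)[0]; print(uv,(R.T@(P-o['tool_pos'])*1000).round(1))
```

```text
-25 [[240.0, 285.0], [244.0, 334.0], [391.0, 285.0], [220.0, 285.0]]
-15 [[245.0, 276.0], [248.0, 322.0], [387.0, 276.0], [226.0, 276.0]]
-5 [[249.0, 268.0], [252.0, 312.0], [383.0, 268.0], [231.0, 268.0]]
5 [[253.0, 261.0], [255.0, 303.0], [380.0, 261.0], [236.0, 261.0]]
10 [[254.0, 258.0], [257.0, 299.0], [378.0, 258.0], [238.0, 258.0]]
14 [[256.0, 255.0], [258.0, 296.0], [377.0, 255.0], [240.0, 255.0]]
18 [[257.0, 253.0], [259.0, 293.0], [376.0, 253.0], [242.0, 253.0]]
22 [[258.0, 251.0], [260.0, 290.0], [375.0, 251.0], [243.0, 251.0]]
(243, 291) [-28.1 -10.  -28.3]
(236, 300) [-28.6 -11.  -38.9]
(225, 318) [-29.  -11.4 -54.1]
(240, 310) [-28.4  -4.9 -34.8]
(242, 335) [-28.4   5.7 -35.4]
(396, 292) [ 32.1  -8.1 -24.9]
(404, 300) [ 31.9 -11.4 -39.9]
(230, 294) [-32.1 -10.7 -33.2]
```

Run:
```python
from h import *
o,im,d=snap('scene','s3')
c=im[120:300,150:390,::-1]; cv2.imwrite('pics/s3c.png',cv2.resize(c,None,fx=3.3,fy=3.3))
R=np.array(o['ee_rot'])
for dz in [-30,-20,0,10,18,22]:
    print(dz,[project('scene',o['tool_pos']+R@np.array([dx,dy,dz])/1000).round(0)[0].tolist() for dx,dy in [(-30,-11),(30,-11)]])
```

```text
-30 [[266.0, 192.0], [241.0, 184.0]]
-20 [[266.0, 196.0], [242.0, 188.0]]
0 [[267.0, 205.0], [243.0, 197.0]]
10 [[268.0, 210.0], [243.0, 201.0]]
18 [[268.0, 213.0], [244.0, 205.0]]
22 [[268.0, 215.0], [244.0, 207.0]]
```

View pics/s3c.png

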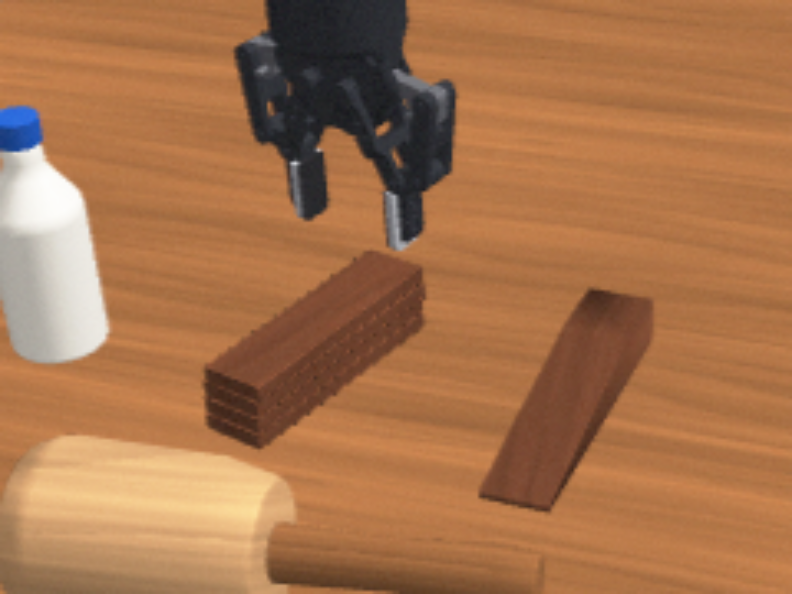

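The scene crop shows the fingertips at (271,194), about 45 mm above the slip top. So they sit well short of where the TCP plus tip reach should put them. I'll measure the real offset.

Run:
```python
from h import *
o=robot.get_obs(); R=np.array(o['ee_rot'])
for n in ['w2','s3']:
    d=np.load(f'pics/{n}.npy'); C=allcloud('wrist' if n[0]=='w' else 'scene',d,o); L=((C-o['tool_pos'])@R*1000).reshape(-1,3)
    for sx in (-1,1):
        k=(sx*L[:,0]>22)&(sx*L[:,0]<50)&(abs(L[:,1])<18)&(L[:,2]>-60)&(L[:,2]<5); Q=L[k]
        print(n,sx,len(Q)); 
        if len(Q): 
            q=Q[np.argsort(-Q[:,2])][:12]; print(q.round(1).tolist())
            t=Q[Q[:,2]>-45]; print(t.min(0),t.max(0))
# early wrist
print(o['qpos'])
```

```text
w2 -1 2504
[[-28.3, -0.1, -20.1], [-28.6, -0.5, -20.9], [-28.4, -1.1, -21.3], [-28.0, -0.3, -21.6], [-28.4, -6.7, -21.7], [-28.4, -5.8, -21.7], [-28.3, -7.3, -22.0], [-28.1, 2.2, -22.0], [-27.9, -1.5, -22.0], [-28.5, 7.9, -22.2], [-27.9, 0.3, -22.3], [-28.1, -8.0, -22.6]]
[-42.04976364 -11.95308167 -44.97276241] [-27.63773882  11.2216627  -20.09462943]
w2 1 2506
[[32.0, -1.1, -21.3], [32.0, -5.4, -21.8], [32.1, 1.4, -21.9], [31.9, -6.9, -22.2], [31.8, -7.8, -22.2], [31.8, -7.4, -22.2], [31.9, -6.1, -22.2], [32.2, 3.5, -22.3], [32.0, -5.2, -22.3], [31.8, -1.1, -22.3], [31.9, -0.3, -22.5], [32.0, 2.0, -22.5]]
[ 31.39518412 -11.89487282 -44.9807899 ] [ 45.66978586  11.12111915 -21.32035687]
s3 -1 182
[[-36.2, 4.2, -21.6], [-36.0, -4.9, -21.7], [-35.4, -1.0, -21.8], [-35.5, 11.5, -22.1], [-33.5, -7.8, -22.5], [-34.8, -6.2, -24.2], [-38.5, 4.6, -24.2], [-36.3, -1.9, -24.7], [-37.1, -6.0, -24.8], [-37.7, -10.0, -24.8], [-30.8, -10.1, -25.0], [-32.9, -9.7, -25.4]]
[-45.33905821 -13.08406341 -44.80124593] [-30.76492218  11.54662889 -21.608923  ]
s3 1 198
[[32.1, 10.8, -20.1], [31.7, -4.9, -21.2], [29.9, -1.0, -22.0], [30.6, 3.0, -22.1], [29.5, -4.2, -23.7], [29.4, 4.8, -23.8], [30.1, 8.8, -23.8], [29.7, -10.0, -24.2], [31.0, -2.3, -24.5], [29.3, -1.3, -24.6], [30.1, 2.7, -24.6], [34.2, -10.3, -25.3]]
[ 27.21308062 -12.12220904 -44.77373123] [ 43.52402823  12.04551142 -20.1200417 ]
[-3.64658962e+01  2.77988126e+01  1.00054541e+02 -5.65784881e-04
  5.20915391e+01  6.91282367e+01]
```

Both cameras agree that the tips lie 21.5 mm *behind* the reported TCP at this opening. The reported TCP is therefore about 40 mm too far ahead, so I'll use the seen tips.

Call:
step_arm:
  series:
    - [[0, 0, 0.007], [2, -1, 12], 60]
    - [[0, 0, 0.007], [2, -1, 22], 60]
    - [[0, 0, 0.007], [2, -1, 30], 60]
    - [[0, 0, 0.007], [2, -1, 35], 60]
    - [[0, 0, 0.007], [2, -1, 38], 60]
    - [[0, 0, 0.007], [2, -1, 40], 60]
    - [[0, 0, 0.007], [2, -1, 40], 60]
    - [[0, 0, 0.007], [2, -1, 40], 60]

```text
clock: 4.3
tool_pos: [0.5234, -0.3346, 0.0149]
ee_rot: [[-0.276, -0.961, 0.001], [-0.961, 0.276, -0.0], [0.0, -0.001, -1.0]]
force: [-0.5, 0.1, 0.0]
width: 0.708
```

```bash
cat >> h.py <<'E'
def tips(n,o,d):
    R=np.array(o['ee_rot']); C=allcloud(n,d,o); L=((C-o['tool_pos'])@R*1000).reshape(-1,3)
    k=(abs(L[:,0])>15)&(abs(L[:,0])<50)&(abs(L[:,1])<18)&(L[:,2]>-60)&(L[:,2]<5); return L[k]
E
python3 - <<'E'
from h import *
go([.524,-.335,.013],-106)
o,im,d=snap('wrist','w4'); snap('scene','s4')
im=cv2.imread('pics/s4.png'); cv2.imwrite('pics/s4c.png',cv2.resize(im[120:300,150:390],None,fx=3.3,fy=3.3))
E
```

```text
t 4.3 pos [ 0.5234 -0.3346  0.0149] yaw -106.0 tilt [ 0.0005 -0.0004] F [-0.54  0.1   0.01] w 0.708
  rv [-0.0006 -0.0002  0.    ] shift [ 0.2 -0.7  1.9]
```

View pics/w4.png

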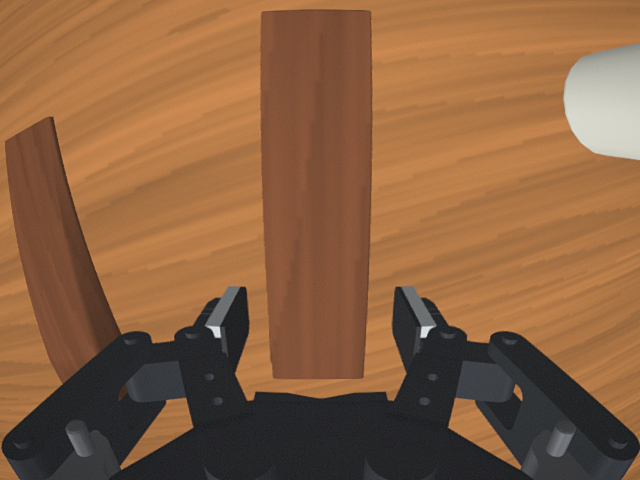

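View pics/s4c.png

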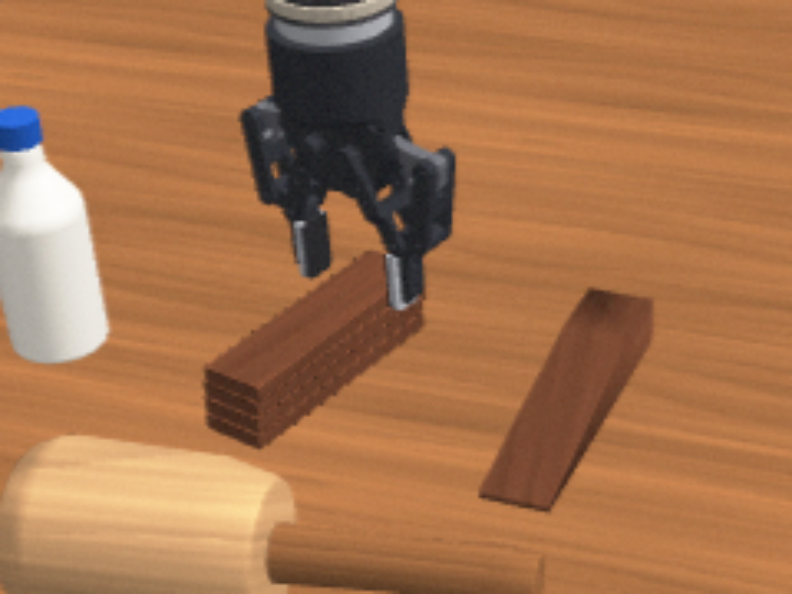

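Call:
step_arm:
  series:
    - [[0, 0, 0], [0, 0, 1], 55]
    - [[0, 0, 0], [0, 0, 1.5], 50]
    - [[0, 0, 0], [0, 0, 1.5], 45]
    - [[0, 0, 0], [0, 0, 1.5], 35]
    - [[0, 0, 0], [0, 0, 1.5], 30]
    - [[0, 0, 0], [0, 0, 1.5], 30]
    - [[0, 0, 0], [0, 0, 1.5], 30]
    - [[0, 0, 0], [0, 0, 1.5], 30]

```text
clock: 5.4
tool_pos: [0.5236, -0.3348, 0.0135]
ee_rot: [[-0.276, -0.961, 0.001], [-0.961, 0.276, -0.001], [0.0, -0.001, -1.0]]
force: [0.4, 0.2, 3.9]
width: 0.449
```

Call:
step_arm:
  series:
    - [[0, 0, 0], [0, 0, 0], 30]
    - [[0, 0, 0], [0, 0, -2], 30]
    - [[0, 0, 0], [0, 0, -5], 30]
    - [[0, 0, 0], [0, 0, -10], 30]
    - [[0, 0, 0], [0, 0, -20], 30]
    - [[0, 0, 0], [0, 0, -35], 30]
    - [[0, 0, 0], [0, 0, -50], 30]
    - [[0, 0, 0], [0, 0, -60], 30]

```text
clock: 6.4
tool_pos: [0.524, -0.3351, 0.0751]
ee_rot: [[-0.276, -0.961, 0.002], [-0.961, 0.276, -0.001], [0.001, -0.002, -1.0]]
force: [0.4, 0.2, -1.0]
width: 0.446
```

```bash
cat >> h.py <<'E'
def look(a,b):
    o,im,d=snap('wrist',a); snap('scene',b); return o,im,d
E
python3 - <<'E'
from h import *
o,im,d=look('w5','s5'); go([.524,-.335,.013],-106)
im=cv2.imread('pics/s5.png'); cv2.imwrite('pics/s5c.png',cv2.resize(im[120:300,150:390],None,fx=3.3,fy=3.3))
t=tips('wrist',o,d); print(t[:,2].max(),np.percentile(t[:,2],99.5))
E
```

```text
t 6.5 pos [ 0.5244 -0.3354  0.0753] yaw -106.0 tilt [ 0.0031 -0.0023] F [-0.03 -0.04 -0.84] w 0.448
  rv [-0.0036 -0.0013  0.0001] shift [-0.3  0.8 62.3]
-22.298709030314907 -23.930208801562898
```

View pics/w5.png

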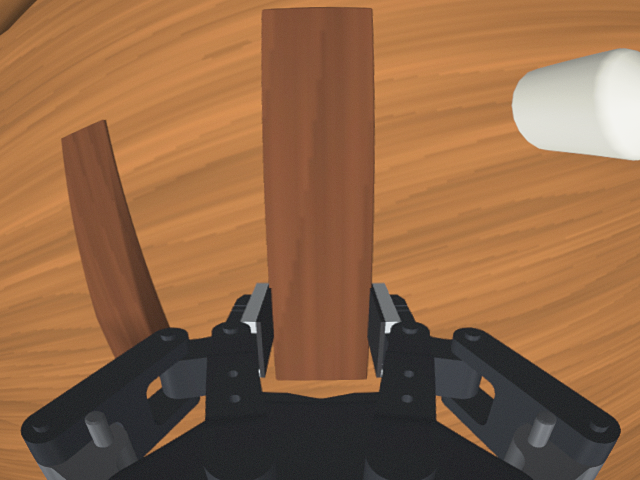

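View pics/s5c.png

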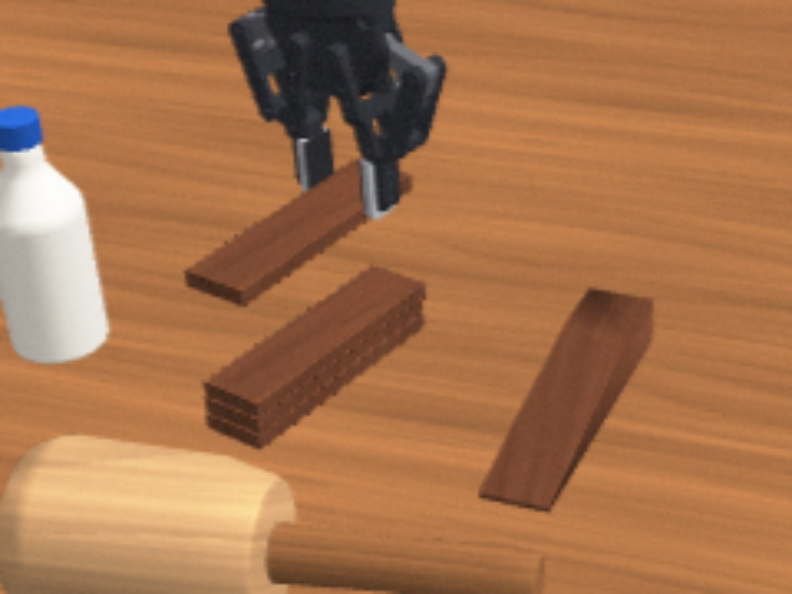

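The top slip is held alone and level; three remain in the pile. Next I measure the slip in the tool frame.

```bash
cat >> h.py <<'E'
def held(o,d,zmin=-45,zmax=15,lo=-150,hi=60,half=22):
    R=np.array(o['ee_rot']); C=allcloud('wrist',cv2.medianBlur(d,3),o); L=((C-o['tool_pos'])@R*1000).reshape(-1,3)
    k=(abs(L[:,0])<half)&(L[:,1]>lo)&(L[:,1]<hi)&(L[:,2]>zmin)&(L[:,2]<zmax); return L[k]
E
python3 - <<'E'
from h import *
o=robot.get_obs(); d=np.load('pics/w5.npy')
Q=held(o,d,-45,0); print(len(Q),rect(Q),Q[:,1].min(),Q[:,1].max())
k=abs(Q[:,0])<15
print(np.polyfit(Q[k,1],Q[k,2],1), np.histogram(Q[:,2],bins=np.arange(-45,1,3)))
c=bl(-.042-.040*0); print(bl(-.042),)
E
```

```text
40726 (array([  -223.2, -41445.2]), array([150928.4,  43989.9]), 89.6) -117.04433608431273 34.1467517432629
[-1.57187717e-03 -2.69395395e+01] (array([  213,   199,   184,   170,   164, 12119, 27669,     8,     0,
           0,     0,     0,     0,     0,     0]), array([-45, -42, -39, -36, -33, -30, -27, -24, -21, -18, -15, -12,  -9,
        -6,  -3,   0]))
[0.65757025 0.05951709]
```

Run:
```python
from h import *
go([.60,-.20,.13],-21)
```

```text
t 6.5 pos [ 0.5244 -0.3354  0.0753] yaw -106.0 tilt [ 0.0031 -0.0023] F [-0.03 -0.04 -0.84] w 0.448
  rv [-0.0019 -0.0037 -1.4835] shift [-150.9  -35.5  -54.8]
```

Call:
step_arm:
  series:
    - [[0, 0, -0.15], [0, 0, -45], 30]
    - [[0, 0, -0.33], [-20, -5, -55], 30]
    - [[0, 0, -0.51], [-45, -12, -55], 30]
    - [[0, 0, -0.69], [-75, -18, -55], 30]
    - [[0, 0, -0.87], [-105, -25, -55], 30]
    - [[0, 0, -1.05], [-135, -32, -55], 30]
    - [[0, 0, -1.23], [-150, -36, -55], 30]
    - [[0, 0, -1.4], [-150, -36, -55], 30]

```text
clock: 7.5
tool_pos: [0.5994, -0.1986, 0.1275]
ee_rot: [[0.904, -0.428, -0.001], [-0.428, -0.904, 0.001], [-0.001, -0.0, -1.0]]
force: [0.2, 0.3, 0.5]
width: 0.445
```

Run:
```python
from h import *
p=bl(-.20); print(p); go([*p,.06],9)
```

```text
[ 0.68228689 -0.09653767]
t 7.5 pos [ 0.5994 -0.1986  0.1275] yaw -25.34 tilt [-0.0007  0.0006] F [0.2  0.27 0.5 ] w 0.445
  rv [-5.000e-04  8.000e-04 -5.993e-01] shift [  31.3 -127.7   67.5]
```

Call:
step_arm:
  series:
    - [[0, 0, -0.15], [5, -20, 0], 30]
    - [[0, 0, -0.3], [12, -45, 5], 30]
    - [[0, 0, -0.45], [20, -75, 15], 30]
    - [[0, 0, -0.56], [26, -105, 30], 30]
    - [[0, 0, -0.599], [31, -124, 45], 30]
    - [[0, 0, -0.599], [31, -128, 60], 30]
    - [[0, 0, -0.599], [31, -128, 67], 30]
    - [[0, 0, -0.599], [31, -128, 67], 30]

```text
clock: 8.5
tool_pos: [0.6814, -0.0992, 0.0599]
ee_rot: [[0.989, 0.147, -0.002], [0.147, -0.989, 0.0], [-0.002, -0.001, -1.0]]
force: [0.2, -0.4, -1.2]
width: 0.451
```

Run:
```python
from h import *
o,im,d=look('w6','s6'); 
p=bl(-.083); print(p); go([*p,-.013],9)
Q=held(o,d,-40,0); print(rect(Q/1000),np.polyfit(Q[:,1],Q[:,2],1))
C=allcloud('wrist',cv2.medianBlur(d,3),o).reshape(-1,3)
m=(C[:,2]>.06)&(C[:,2]<.125)&(C[:,1]>.07)&(C[:,0]>.56)&(C[:,0]<.74)&(C[:,1]<.25); T=C[m]; print(len(T))
for a in [98.5,99,99.5]:
    u=np.array([np.cos(np.radians(a)),np.sin(np.radians(a))]); v=np.array([-u[1],u[0]])
    s=T[:,:2]@u; t=T[:,:2]@v; bins=np.arange(s.min()+.012,s.max()-.02,.01)
    lo=[np.percentile(t[(s>b)&(s<b+.01)],1) for b in bins]; hi=[np.percentile(t[(s>b)&(s<b+.01)],99) for b in bins]
    print(a,np.polyfit(bins,lo,1)[0].round(4),np.polyfit(bins,hi,1)[0].round(4),(np.median(lo)+np.median(hi))/2,np.percentile(s,[.5,2]))
```

```text
[0.66398406 0.01902187]
t 8.6 pos [ 0.6827 -0.0994  0.0615] yaw 8.46 tilt [ 0.0004 -0.0003] F [-0.49 -1.6  -0.55] w 0.447
  rv [ 0.0004 -0.0004 -0.0094] shift [  -1.1 -119.9   74.4]
(array([ -0.9, -39.8]), array([150.8,  44. ]), 88.3) [-4.31792132e-03 -2.71489048e+01]
0Traceback (most recent call last):
  File "<stdin>", line 9, in <module>
    return umr_minimum(a, axis, None, out, keepdims, initial, where)
ValueError: zero-size array to reduction operation minimum which has no identity
```

View pics/w6.png

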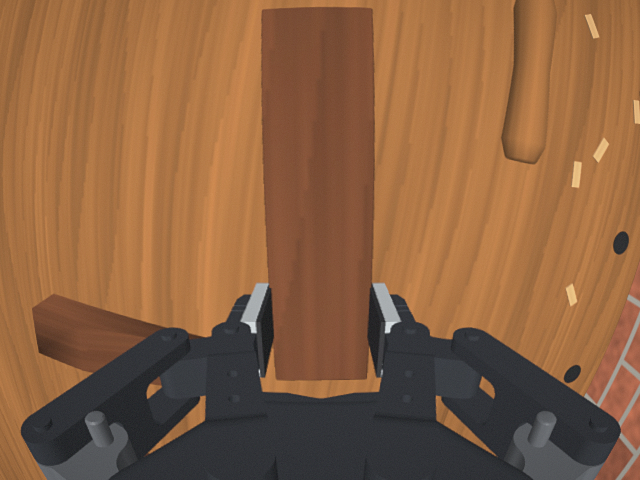

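View pics/s6.png

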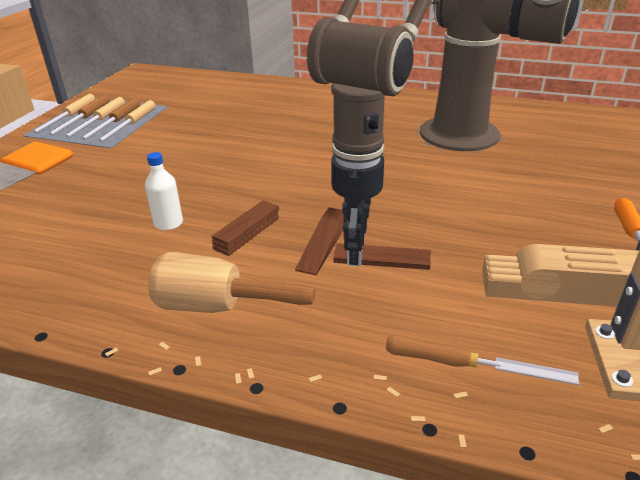

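Call:
step_arm:
  series:
    - [[0, 0, -0.009], [-1, 0, 30], 30]
    - [[0, 0, -0.009], [-1, 0, 55], 30]
    - [[0, 0, -0.009], [-1, 0, 66], 30]
    - [[0, 0, -0.009], [-1, -30, 72], 30]
    - [[0, 0, -0.009], [-1, -60, 73], 30]
    - [[0, 0, -0.009], [-1, -90, 73], 30]
    - [[0, 0, -0.009], [-1, -120, 73], 30]
    - [[0, 0, -0.009], [-1, -120, 73], 30]

```text
clock: 9.6
tool_pos: [0.6645, 0.0219, -0.0107]
ee_rot: [[0.987, 0.16, 0.002], [0.16, -0.987, 0.0], [0.002, 0.0, -1.0]]
force: [0.2, 0.4, -0.4]
width: 0.445
```

Run:
```python
from h import *
o,im,d=look('w7','s7'); 
p=bl(-.083); go([*p,-.0145],9)
i=cv2.imread('pics/s7.png'); cv2.imwrite('pics/s7c.png',cv2.resize(i[180:340,330:570],None,fx=3.3,fy=3.3))
C=allcloud('wrist',cv2.medianBlur(d,3),o).reshape(-1,3)
m=(C[:,2]>.06)&(C[:,2]<.125)&(C[:,1]>.07)&(C[:,0]>.56)&(C[:,0]<.74)&(C[:,1]<.25); T=C[m]; print(len(T))
for a in [98.5,99,99.5]:
    u=np.array([np.cos(np.radians(a)),np.sin(np.radians(a))]); v=np.array([-u[1],u[0]])
    s=T[:,:2]@u; t=T[:,:2]@v; bins=np.arange(s.min()+.012,s.max()-.02,.01)
    lo=[np.percentile(t[(s>b)&(s<b+.01)],1) for b in bins]; hi=[np.percentile(t[(s>b)&(s<b+.01)],99) for b in bins]
    print(a,np.polyfit(bins,lo,1)[0].round(4),np.polyfit(bins,hi,1)[0].round(4),(np.median(lo)+np.median(hi))/2,np.median(lo),np.median(hi),np.percentile(s,[.5,2]))
```

```text
t 9.7 pos [ 0.665   0.0198 -0.0108] yaw 9.09 tilt [ 0.0021 -0.0006] F [-0.12  0.44 -1.32] w 0.445
  rv [ 0.0009 -0.002   0.0015] shift [-1.1  0.6  3.7]
25947Traceback (most recent call last):
  File "<stdin>", line 11, in <module>
    raise TypeError("expected non-empty vector for x")
TypeError: expected non-empty vector for x
```

View pics/w7.png

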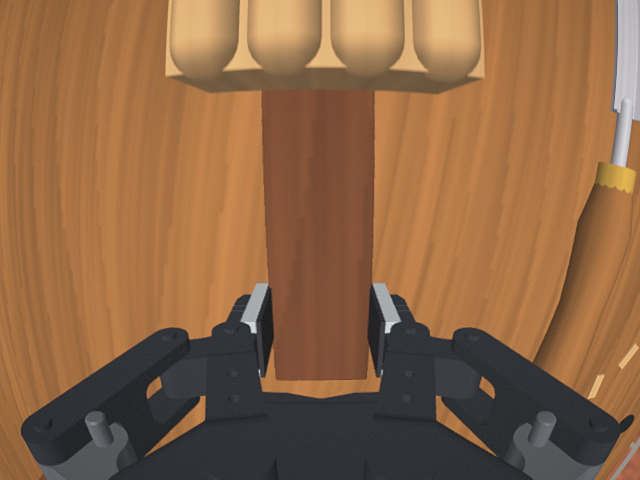

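View pics/s7c.png

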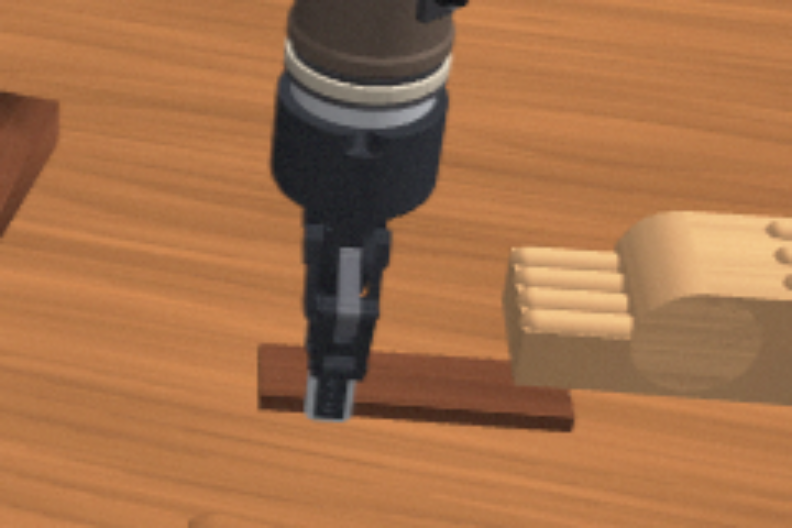

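The slip runs under the blank end in both views (wrist: slip centre col 318, blank front corners at (167,77) and (483,75)). I refine the blank frame from the corners.

Run:
```python
from h import *
o=robot.get_obs(); d=np.load('pics/w7.npy')
C=allcloud('wrist',cv2.medianBlur(d,3),o)
for uv in [(172,74),(245,72),(325,75),(405,72),(478,72),(325,84),(290,87),(400,86),(215,84)]: print(uv,C[uv[1],uv[0]].round(4),inb(C[uv[1],uv[0]]).round(4))
# bottom edge of end face
for uv in [(230,93),(420,92),(325,91)]: print(onplane('wrist',[uv],.043,o).round(4), inb(onplane('wrist',[uv],.043,o)[0]).round(4))
# min z of face pixels per column
for u in [200,230,300,340,420,450]:
    col=C[60:110,u]; k=(col[:,2]>.03); print(u,np.where(k)[0].max()+60,col[k][-4:].round(4).tolist())
Q=held(o,d,-40,0,-90,40); print(rect(Q/1000),np.median(Q[:,2]))
```

```text
(172, 74) [0.6221 0.0935 0.0763] [-0.0029  0.0297]
(245, 72) [0.6363 0.0957 0.0718] [-0.0029  0.0153]
(325, 75) [0.6526 0.0982 0.0658] [-0.003  -0.0012]
(405, 72) [0.6686 0.1008 0.0728] [-0.0029 -0.0174]
(478, 72) [0.6829 0.1038 0.0767] [-0.0022 -0.0319]
(325, 84) [0.6528 0.0982 0.0527] [-0.003  -0.0014]
(290, 87) [0.6437 0.0968 0.0476] [-0.003   0.0079]
(400, 86) [0.6715 0.101  0.0547] [-0.0032 -0.0202]
(215, 84) [0.6264 0.0941 0.0588] [-0.003   0.0254]
[[0.6264 0.0937 0.043 ]] [-0.0034  0.0254]
[[0.6797 0.1027 0.043 ]] [-0.0028 -0.0287]
[[0.6531 0.0977 0.043 ]] [-0.0036 -0.0015]
200 88 [[0.6224, 0.0936, 0.0584], [0.6219, 0.0935, 0.0569], [0.6215, 0.0933, 0.0557], [0.621, 0.0932, 0.054]]
230 90 [[0.6286, 0.0944, 0.0523], [0.6279, 0.0944, 0.0495], [0.6277, 0.0942, 0.0485], [0.6273, 0.0941, 0.0471]]
300 88 [[0.6465, 0.0973, 0.0507], [0.6464, 0.0973, 0.0486], [0.6463, 0.0972, 0.0472], [0.6462, 0.0971, 0.0455]]
340 88 [[0.6567, 0.0989, 0.0509], [0.6568, 0.0989, 0.049], [0.6569, 0.0988, 0.048], [0.657, 0.0989, 0.0456]]
420 91 [[0.6772, 0.102, 0.0528], [0.6776, 0.102, 0.0512], [0.6786, 0.1025, 0.0472], [0.6788, 0.1023, 0.0468]]
450 88 [[0.6824, 0.103, 0.0611], [0.6829, 0.103, 0.0597], [0.6834, 0.1031, 0.0584], [0.6838, 0.103, 0.0573]]
(array([  0. , -22.7]), array([125.2,  44. ]), 90.0) -26.857839139210142
```

Call:
step_arm:
  series:
    - [[0, 0, 0], [0, 0, 2], 30]
    - [[0, 0, 0], [0, 0, 4], 30]
    - [[0, 0, 0], [0, 0, 5.5], 30]
    - [[0, 0, 0], [0, 0, 6.5], 30]
    - [[0, 0, 0], [0, 0, 6.5], 30]
    - [[0, 0, 0], [0, 0, 6.5], 30]
    - [[0, 0, 0], [0, 0, 6.5], 30]
    - [[0, 0, 0], [0, 0, 6.5], 30]

```text
clock: 10.7
tool_pos: [0.664, 0.0191, -0.0166]
ee_rot: [[0.988, 0.157, -0.001], [0.157, -0.988, -0.001], [-0.001, 0.001, -1.0]]
force: [-3.6, -1.4, 9.8]
width: 0.448
```

Call:
step_arm:
  series:
    - [[0, 0, 0], [0, 0, -1], 40]
    - [[0, 0, 0], [0, 0, -1], 50]
    - [[0, 0, 0], [0, 0, -1], 60]
    - [[0, 0, 0], [0, 0, -2], 60]
    - [[0, 0, 0], [0, 0, -12], 60]
    - [[0, 0, 0], [0, 10, -35], 60]
    - [[0, 0, 0], [0, 30, -70], 60]
    - [[0, 0, 0], [0, 50, -110], 60]

```text
clock: 11.7
tool_pos: [0.6722, -0.0303, 0.0941]
ee_rot: [[0.987, 0.158, 0.001], [0.158, -0.987, -0.0], [0.001, 0.001, -1.0]]
force: [-0.2, -0.7, 0.3]
width: 0.702
```

```bash
sed -i 's/^E0=.*A=99.0/E0=np.array([.6525,.098]); A=99.0/' h.py
python3 - <<'E'
from h import *
o,im,d=snap('wrist','w8'); 
go([.60,-.20,.13],-21)
C=allcloud('wrist',cv2.medianBlur(d,3),o).reshape(-1,3)
b=np.array([inb(p) for p in C]); 
k=(abs(b[:,1])<.035)&(b[:,0]>-.2)&(b[:,0]<-.006)&(C[:,2]>.006)&(C[:,2]<.016)
print(k.sum(),rect(b[k]),np.median(C[k][:,2]),b[k].min(0),b[k].max(0))
E
```

```text
t 11.75 pos [ 0.6775 -0.0337  0.1016] yaw 8.99 tilt [ 0.0131 -0.0038] F [ 1.37 -0.81  3.8 ] w 0.703
  rv [ 0.0024 -0.0136  0.5234] shift [-102.2  152.3  -28.8]
10016 (array([-60.4,   1.6]), array([109.1,  40.6]), 0.5) 0.010364473827024517 [-0.11501126 -0.01895146] [-0.00604926  0.02224177]
```

View pics/w8.png

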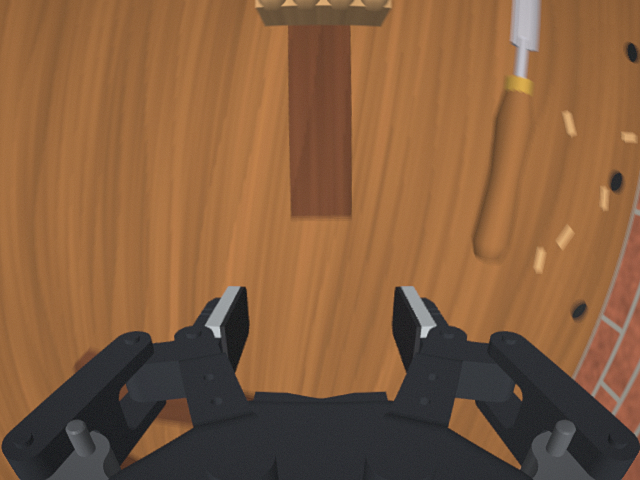

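Slip A lies at x = −40 mm, y = +1.6 mm, 0.5° off. I go back for the next one.

Call:
step_arm:
  series:
    - [[0, 0, 0.18], [-15, 20, -20], 60]
    - [[0, 0, 0.36], [-40, 50, -28], 60]
    - [[0, 0, 0.54], [-70, 95, -28], 60]
    - [[0, 0, 0.72], [-100, 140, -28], 60]
    - [[0, 0, 0.9], [-125, 185, -28], 60]
    - [[0, 0, 1.08], [-150, 230, -28], 60]
    - [[0, 0, 1.26], [-170, 265, -28], 60]
    - [[0, 0, 1.44], [-180, 285, -28], 60]

```text
clock: 12.75
tool_pos: [0.5383, -0.3424, 0.1218]
ee_rot: [[0.277, -0.961, 0.002], [-0.961, -0.277, -0.002], [0.003, -0.002, -1.0]]
force: [-0.3, 0.3, 0.5]
width: 0.703
```

Run:
```python
from h import *
go([.524,-.335,.09],-106)
```

```text
t 12.75 pos [ 0.5383 -0.3424  0.1218] yaw -73.94 tilt [ 0.0023 -0.0024] F [-0.32  0.29  0.46] w 0.703
  rv [-0.0023 -0.0024  0.5596] shift [-11.1  11.7  31.8]
```

Call:
step_arm:
  series:
    - [[0, 0, 0.18], [-5, 5, 5], 60]
    - [[0, 0, 0.36], [-11, 11, 15], 60]
    - [[0, 0, 0.52], [-11, 11, 25], 60]
    - [[0, 0, 0.559], [-11, 11, 32], 60]
    - [[0, 0, 0.559], [-11, 11, 32], 60]
    - [[0, 0, 0.559], [-11, 11, 32], 60]
    - [[0, 0, 0.559], [-11, 11, 32], 60]
    - [[0, 0, 0.559], [-11, 11, 32], 60]

```text
clock: 13.75
tool_pos: [0.5254, -0.3318, 0.088]
ee_rot: [[-0.267, -0.964, 0.001], [-0.964, 0.267, -0.0], [0.0, -0.001, -1.0]]
force: [-0.6, -0.5, -0.2]
width: 0.701
```

```bash
cat >> h.py <<'E'
def pile(o,d,z):
    C=allcloud('wrist',cv2.medianBlur(d,3),o).reshape(-1,3)
    m=(C[:,0]>.45)&(C[:,0]<.68)&(C[:,1]>-.45)&(C[:,1]<-.26)&(abs(C[:,2]-z)<.0045); P=C[m]
    r=rect(P); print(m.sum(),r,np.median(P[:,2]))
    c,(w,h),a=r; ax=a+90 if h>w else a; ax=(ax+90)%180-90; u=np.array([np.cos(np.radians(ax)),np.sin(np.radians(ax))])
    g=c/1000-.040*u; print('axis',ax,'grip',g.round(4),'yaw',ax-90); return g,ax-90
E
python3 - <<'E'
from h import *
o,im,d=snap('wrist','w9'); g,y=pile(o,d,.03); go([*g,.0035],y)
E
```

```text
16359 (array([ 563.9, -346.3]), array([ 40.5, 150.4]), 72.8) 0.030362332476709386
axis -17.19999999999999 grip [ 0.5257 -0.3345] yaw -107.19999999999999
t 13.8 pos [ 0.5253 -0.3317  0.0879] yaw -105.47 tilt [ 0.0003 -0.0003] F [-0.44  0.39 -0.03] w 0.702
  rv [-0.0004 -0.0002  0.0302] shift [ 2.5 -1.1 84.4]
```

View pics/w9.png

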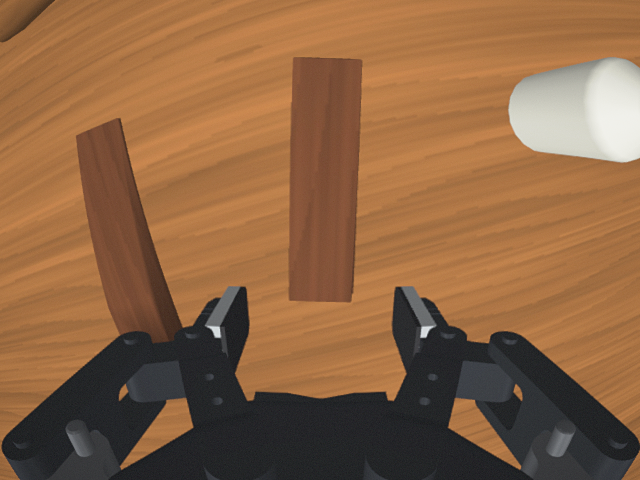

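The top remaining slip spans rows 58–300 and is free between the jaws.

Call:
step_arm:
  series:
    - [[0, 0, 0.03], [2.5, -1, 35], 60]
    - [[0, 0, 0.03], [2.5, -1, 60], 60]
    - [[0, 0, 0.03], [2.5, -1, 74], 60]
    - [[0, 0, 0.03], [2.5, -1, 81], 60]
    - [[0, 0, 0.03], [2.5, -1, 83.5], 60]
    - [[0, 0, 0.03], [2.5, -1, 83.5], 55]
    - [[0, 0, 0.03], [2.5, -1, 83.5], 45]
    - [[0, 0, 0.03], [2.5, -1, 83.5], 30]

```text
clock: 14.8
tool_pos: [0.5265, -0.335, 0.0055]
ee_rot: [[-0.296, -0.955, 0.002], [-0.955, 0.296, -0.001], [0.001, -0.002, -1.0]]
force: [-0.4, 0.2, -0.7]
width: 0.447
```

Call:
step_arm:
  series:
    - [[0, 0, 0], [0, 0, 0], 30]
    - [[0, 0, 0], [0, 0, 0], 30]
    - [[0, 0, 0], [0, 0, -2], 30]
    - [[0, 0, 0], [0, 0, -6], 30]
    - [[0, 0, 0], [0, 0, -20], 30]
    - [[0, 0, 0], [0, 0, -50], 30]
    - [[0, 0, 0], [0, 0, -85], 30]
    - [[0, 0, 0], [0, 0, -120], 30]

```text
clock: 15.8
tool_pos: [0.5254, -0.3343, 0.1258]
ee_rot: [[-0.296, -0.955, 0.0], [-0.955, 0.296, -0.0], [0.0, -0.0, -1.0]]
force: [0.4, -0.0, 0.0]
width: 0.446
```

Run:
```python
from h import *
o,im,d=look('w10','s10'); go([.60,-.20,.13],-21)
i=cv2.imread('pics/s10.png'); cv2.imwrite('pics/s10c.png',cv2.resize(i[100:300,150:390],None,fx=3,fy=3))
Q=held(o,d,-45,0); print(rect(Q/1000)); k=(abs(Q[:,0])<15)&(Q[:,2]>-32); print(np.polyfit(Q[k,1],Q[k,2],1))
```

```text
t 15.9 pos [ 0.5289 -0.3368  0.1301] yaw -107.2 tilt [ 0.0086 -0.0064] F [ 0.29 -0.59  0.12] w 0.447
  rv [-0.0055 -0.0105 -1.5044] shift [-151.7  -27.5   -0.2]
(array([ -0.4, -39.7]), array([150.9,  44. ]), 89.2)
[-3.55901471e-03 -2.49805799e+01]
```

View pics/s10c.png

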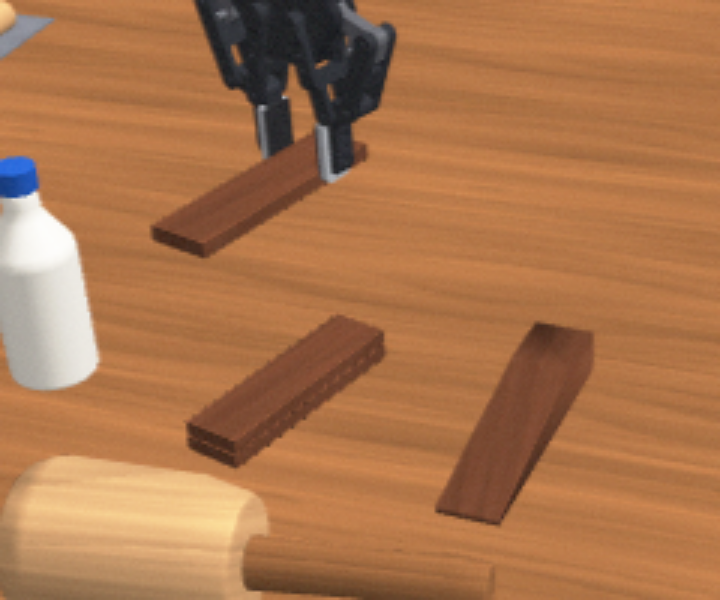

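One slip is held; two remain in the pile. I carry it over with the same path.

Call:
step_arm:
  series:
    - [[0, 0, -0.15], [-10, -2, -2], 30]
    - [[0, 0, -0.33], [-25, -5, -2], 30]
    - [[0, 0, -0.51], [-45, -10, -2], 30]
    - [[0, 0, -0.69], [-75, -16, -2], 30]
    - [[0, 0, -0.87], [-105, -22, -2], 30]
    - [[0, 0, -1.05], [-135, -26, -2], 30]
    - [[0, 0, -1.23], [-152, -28, -2], 30]
    - [[0, 0, -1.41], [-152, -28, -2], 30]

```text
clock: 16.9
tool_pos: [0.597, -0.1955, 0.1251]
ee_rot: [[0.899, -0.438, -0.001], [-0.438, -0.899, 0.001], [-0.002, -0.0, -1.0]]
force: [0.6, -0.6, -1.7]
width: 0.445
```

Run:
```python
from h import *
go([*bl(-.20),.05],9)
```

```text
t 16.9 pos [ 0.597  -0.1955  0.1251] yaw -25.95 tilt [-0.0014  0.0009] F [ 0.59 -0.62 -1.69] w 0.445
  rv [-0.0007  0.0015 -0.61  ] shift [  36.1 -124.3   75. ]
```

Call:
step_arm:
  series:
    - [[0, 0, -0.15], [5, -20, 0], 30]
    - [[0, 0, -0.3], [12, -45, 5], 30]
    - [[0, 0, -0.45], [22, -75, 20], 30]
    - [[0, 0, -0.57], [30, -105, 40], 30]
    - [[0, 0, -0.61], [36, -124, 60], 30]
    - [[0, 0, -0.61], [36, -124, 75], 30]
    - [[0, 0, -0.61], [36, -124, 75], 30]
    - [[0, 0, -0.61], [36, -124, 75], 30]

```text
clock: 17.9
tool_pos: [0.6843, -0.1033, 0.0514]
ee_rot: [[0.989, 0.147, 0.0], [0.147, -0.989, -0.0], [0.0, 0.0, -1.0]]
force: [-0.2, 0.9, -0.2]
width: 0.447
```

Run:
```python
from h import *
go([*bl(-.080),-.0015],9)
```

```text
t 17.9 pos [ 0.6843 -0.1033  0.0514] yaw 8.46 tilt [ 0.0001 -0.0003] F [-0.24  0.91 -0.2 ] w 0.447
  rv [ 0.0003 -0.0001 -0.0094] shift [  -1.1 -123.8   52.9]
```

Call:
step_arm:
  series:
    - [[0, 0, -0.009], [-1, 0, 30], 30]
    - [[0, 0, -0.009], [-1, 0, 46], 30]
    - [[0, 0, -0.009], [-1, -20, 51], 30]
    - [[0, 0, -0.009], [-1, -50, 52], 30]
    - [[0, 0, -0.009], [-1, -80, 52], 30]
    - [[0, 0, -0.009], [-1, -105, 52], 30]
    - [[0, 0, -0.009], [-1, -122, 52], 30]
    - [[0, 0, -0.009], [-1, -122, 52], 30]

```text
clock: 18.9
tool_pos: [0.6654, 0.0196, -0.0006]
ee_rot: [[0.987, 0.16, 0.0], [0.16, -0.987, -0.0], [0.0, 0.0, -1.0]]
force: [-0.5, -0.3, -0.6]
width: 0.441
```

Run:
```python
from h import *
o,im,d=look('w11','s11'); go([*bl(-.080),-.005],9)
i=cv2.imread('pics/s11.png'); cv2.imwrite('pics/s11c.png',cv2.resize(i[180:340,330:570],None,fx=3.3,fy=3.3))
```

```text
t 19.0 pos [ 0.6658  0.0179 -0.0007] yaw 9.07 tilt [ 0.0006 -0.0005] F [ 0.54 -0.2  -0.49] w 0.447
  rv [ 0.0006 -0.0005  0.0013] shift [-0.6 -1.2  4.3]
```

View pics/w11.png

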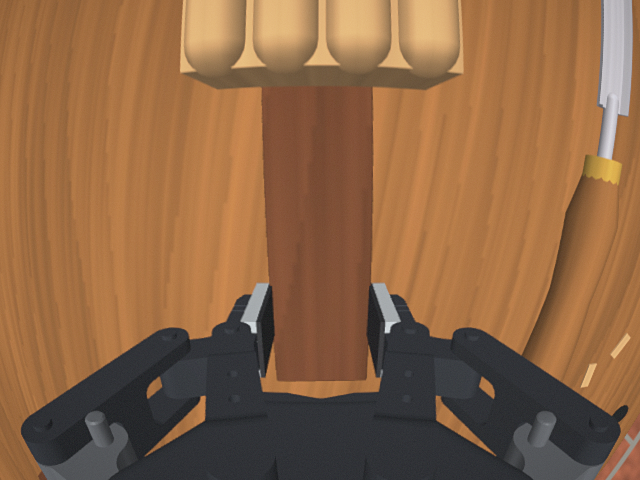

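View pics/s11c.png

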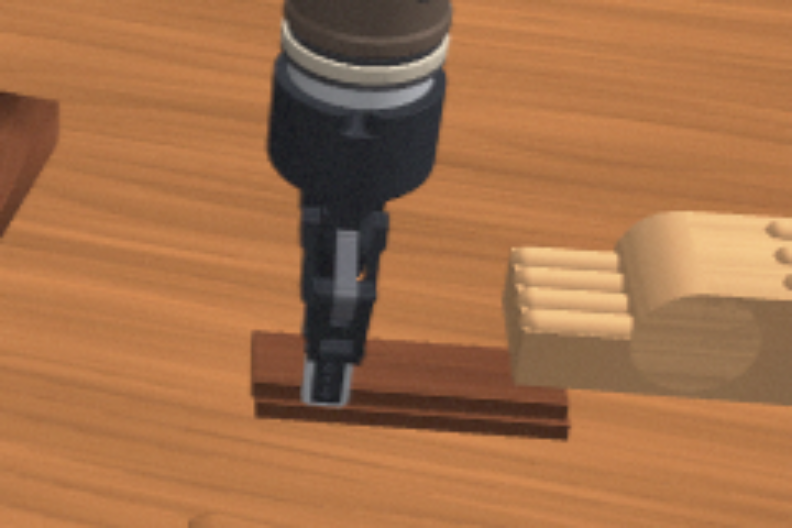

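The second slip lies in line over the first. I lower and release.

Call:
step_arm:
  series:
    - [[0, 0, 0], [0, -1, 3], 30]
    - [[0, 0, 0], [0, -1, 5], 30]
    - [[0, 0, 0], [0, -1, 5.5], 30]
    - [[0, 0, 0], [0, -1, 5.5], 30]
    - [[0, 0, 0], [0, -1, 5.5], 40]
    - [[0, 0, 0], [0, -1, 5], 50]
    - [[0, 0, 0], [0, -1, 4], 60]
    - [[0, 0, 0], [0, -1, 4], 60]

```text
clock: 20.0
tool_pos: [0.6651, 0.0191, -0.0054]
ee_rot: [[0.988, 0.157, -0.001], [0.157, -0.988, 0.0], [-0.001, -0.0, -1.0]]
force: [-0.7, 0.4, 0.1]
width: 0.701
```

Call:
step_arm:
  series:
    - [[0, 0, 0], [0, 0, -10], 60]
    - [[0, 0, 0], [0, 5, -30], 60]
    - [[0, 0, 0], [0, 20, -60], 60]
    - [[0, 0, 0], [0, 40, -90], 60]
    - [[0, 0, 0], [0, 50, -110], 60]
    - [[0, 0, 0.15], [-15, 70, -130], 60]
    - [[0, 0, 0.33], [-40, 100, -135], 60]
    - [[0, 0, 0.51], [-70, 145, -135], 60]

```text
clock: 21.0
tool_pos: [0.6195, -0.1353, 0.132]
ee_rot: [[0.937, -0.348, 0.003], [-0.348, -0.937, -0.0], [0.003, -0.001, -1.0]]
force: [0.3, 0.2, -1.0]
width: 0.704
```

Run:
```python
from h import *
o,im,d=snap('scene','s12'); go([.525,-.335,.09],-106)
C=allcloud('scene',cv2.medianBlur(d,3)).reshape(-1,3); b=np.array([inb(p) for p in C])
k=(abs(b[:,1])<.035)&(b[:,0]>-.2)&(b[:,0]<-.006)&(C[:,2]>.015)&(C[:,2]<.026)
print(k.sum(),rect(b[k]),np.median(C[k][:,2]),b[k].min(0),b[k].max(0))
i=cv2.imread('pics/s12.png'); cv2.imwrite('pics/s12c.png',cv2.resize(i[180:340,330:570],None,fx=3.3,fy=3.3))
```

```text
t 21.05 pos [ 0.6157 -0.142   0.1312] yaw -20.82 tilt [-0.0021 -0.0051] F [-2.27 -2.68 -0.45] w 0.702
  rv [ 0.0046 -0.004   1.4866] shift [-16.2 212.4  42.4]
1244 (array([-60.8,   0.5]), array([109.5,  43.6]), 0.2) 0.019882632162230407 [-0.11545143 -0.02128098] [-0.00601128  0.02234447]
```

View pics/s12c.png

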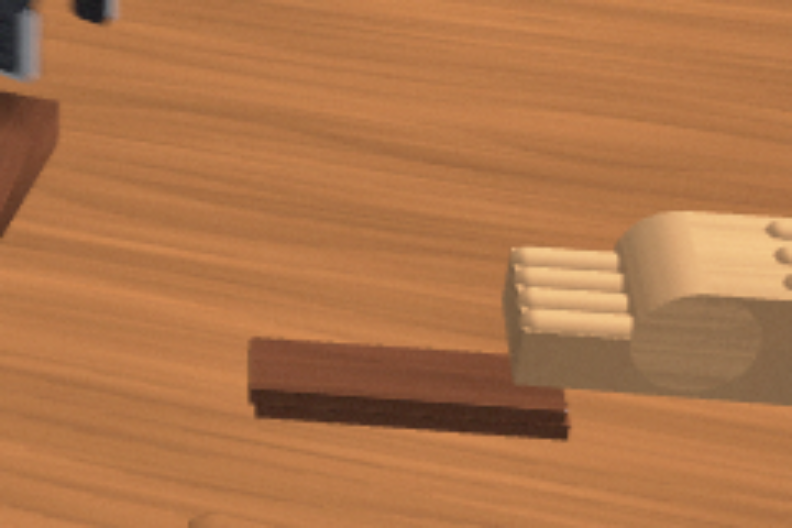

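Two slips are stacked neatly (mid x ≈ −40 mm, y ≈ 0). I go for the third.

Call:
step_arm:
  series:
    - [[0, 0, 0.18], [-2, 30, 5], 60]
    - [[0, 0, 0.36], [-5, 65, 10], 60]
    - [[0, 0, 0.54], [-8, 100, 15], 60]
    - [[0, 0, 0.72], [-10, 135, 20], 60]
    - [[0, 0, 0.9], [-12, 165, 27], 60]
    - [[0, 0, 1.08], [-14, 190, 34], 60]
    - [[0, 0, 1.26], [-16, 205, 40], 60]
    - [[0, 0, 1.44], [-16, 210, 42], 60]

```text
clock: 22.05
tool_pos: [0.5308, -0.3274, 0.0881]
ee_rot: [[-0.226, -0.974, -0.001], [-0.974, 0.226, 0.0], [-0.0, 0.001, -1.0]]
force: [-0.6, 1.0, -0.3]
width: 0.705
```

Run:
```python
from h import *
o,im,d=snap('wrist','w13'); g,y=pile(o,d,.02); go([*g,-.0055],y)
```

```text
14967 (array([ 564.9, -347.6]), array([ 40.6, 150.2]), 73.8) 0.020367537073144232
axis -16.19999999999999 grip [ 0.5265 -0.3364] yaw -106.19999999999999
t 22.1 pos [ 0.5308 -0.3276  0.088 ] yaw -103.27 tilt [-0.0006  0.0001] F [ 0.36  0.3  -0.09] w 0.702
  rv [ 0.0006 -0.      0.0511] shift [ 9.6  2.1 93.5]
```

View pics/w13.png

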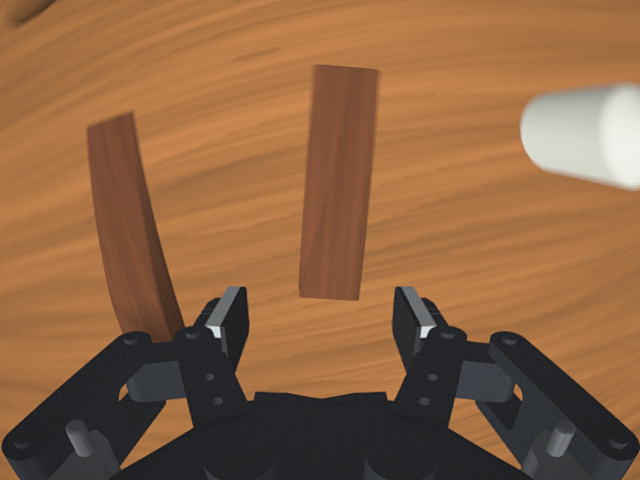

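Call:
step_arm:
  series:
    - [[0, 0, 0.05], [9, 2, 35], 60]
    - [[0, 0, 0.05], [9, 2, 65], 60]
    - [[0, 0, 0.05], [9, 2, 84], 60]
    - [[0, 0, 0.05], [9, 2, 91], 60]
    - [[0, 0, 0.05], [9, 2, 93], 60]
    - [[0, 0, 0.05], [9, 2, 93], 55]
    - [[0, 0, 0.05], [9, 2, 93], 45]
    - [[0, 0, 0.05], [9, 2, 93], 30]

```text
clock: 23.1
tool_pos: [0.5287, -0.3357, -0.0035]
ee_rot: [[-0.268, -0.963, 0.002], [-0.963, 0.268, -0.001], [0.001, -0.002, -1.0]]
force: [0.1, 0.4, 6.6]
width: 0.444
```

Call:
step_arm:
  series:
    - [[0, 0, 0], [0, 0, 0], 30]
    - [[0, 0, 0], [0, 0, 0], 30]
    - [[0, 0, 0], [0, 0, -2], 30]
    - [[0, 0, 0], [0, 0, -6], 30]
    - [[0, 0, 0], [0, 0, -20], 30]
    - [[0, 0, 0], [0, 0, -55], 30]
    - [[0, 0, 0], [0, 0, -95], 30]
    - [[0, 0, 0], [0, 0, -135], 30]

```text
clock: 24.1
tool_pos: [0.5276, -0.335, 0.1319]
ee_rot: [[-0.268, -0.963, 0.0], [-0.963, 0.268, -0.0], [0.0, -0.0, -1.0]]
force: [0.2, 0.4, 0.2]
width: 0.443
```

Run:
```python
from h import *
o,im,d=look('w14','s14'); go([.60,-.20,.13],-21)
i=cv2.imread('pics/s14.png'); cv2.imwrite('pics/s14c.png',cv2.resize(i[100:300,150:390],None,fx=3,fy=3))
Q=held(o,d,-45,0); print(rect(Q/1000)); k=(abs(Q[:,0])<15)&(Q[:,2]>-32); print(np.polyfit(Q[k,1],Q[k,2],1))
```

```text
t 24.2 pos [ 0.5315 -0.3378  0.137 ] yaw -105.54 tilt [ 0.0099 -0.0072] F [0.89 0.09 0.09] w 0.441
  rv [-0.0061 -0.012  -1.4754] shift [-151.1  -29.     6.7]
(array([ -0. , -38.4]), array([ 44. , 150.9]), 0.0)
[-4.19970261e-03 -2.38964097e+01]
```

View pics/s14c.png

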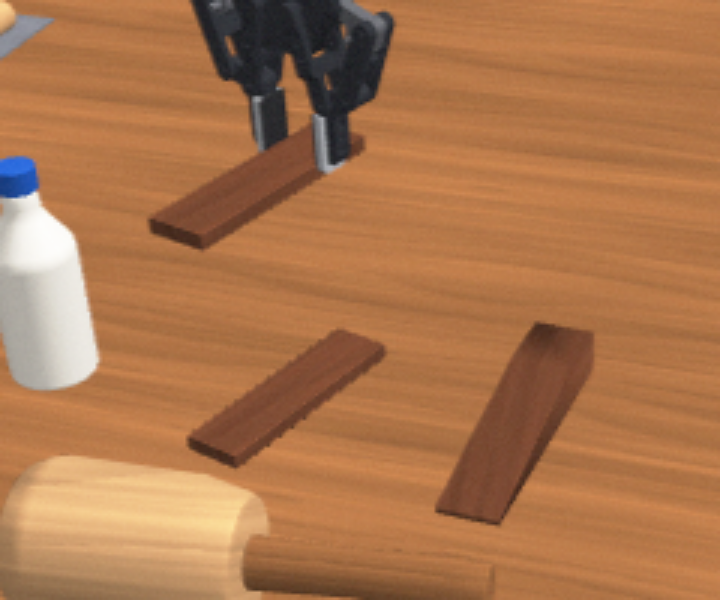

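Call:
step_arm:
  series:
    - [[0, 0, -0.15], [-10, -2, 5], 30]
    - [[0, 0, -0.33], [-25, -5, 5], 30]
    - [[0, 0, -0.51], [-45, -10, 5], 30]
    - [[0, 0, -0.69], [-75, -16, 5], 30]
    - [[0, 0, -0.87], [-105, -22, 5], 30]
    - [[0, 0, -1.05], [-135, -26, 5], 30]
    - [[0, 0, -1.23], [-152, -28, 5], 30]
    - [[0, 0, -1.41], [-152, -28, 5], 30]

```text
clock: 25.2
tool_pos: [0.5952, -0.1942, 0.1244]
ee_rot: [[0.911, -0.411, -0.001], [-0.411, -0.911, 0.001], [-0.001, -0.0, -1.0]]
force: [-0.6, -0.1, -1.1]
width: 0.44
```

Run:
```python
from h import *
go([*bl(-.20),.05],9)
```

```text
t 25.2 pos [ 0.5952 -0.1942  0.1244] yaw -24.29 tilt [-0.0012  0.0008] F [-0.57 -0.1  -1.1 ] w 0.44
  rv [-0.0007  0.0013 -0.581 ] shift [  41.9 -122.7   74.3]
```

Call:
step_arm:
  series:
    - [[0, 0, -0.15], [7, -20, 0], 30]
    - [[0, 0, -0.3], [15, -45, 5], 30]
    - [[0, 0, -0.45], [25, -75, 20], 30]
    - [[0, 0, -0.55], [35, -105, 40], 30]
    - [[0, 0, -0.583], [42, -123, 60], 30]
    - [[0, 0, -0.583], [42, -123, 74], 30]
    - [[0, 0, -0.583], [42, -123, 74], 30]
    - [[0, 0, -0.583], [42, -123, 74], 30]

```text
clock: 26.2
tool_pos: [0.6847, -0.1029, 0.0515]
ee_rot: [[0.989, 0.149, 0.0], [0.149, -0.989, -0.0], [0.0, 0.0, -1.0]]
force: [0.5, 0.0, -0.5]
width: 0.446
```

Run:
```python
from h import *
go([*bl(-.078),.0105],9)
```

```text
t 26.2 pos [ 0.6847 -0.1029  0.0515] yaw 8.58 tilt [ 0.0002 -0.0003] F [ 0.52  0.02 -0.49] w 0.446
  rv [ 0.0003 -0.0002 -0.0073] shift [  -1.3 -125.5   41. ]
```

Call:
step_arm:
  series:
    - [[0, 0, -0.007], [-1, 0, 25], 30]
    - [[0, 0, -0.007], [-1, 0, 38], 30]
    - [[0, 0, -0.007], [-1, -20, 40.5], 30]
    - [[0, 0, -0.007], [-1, -50, 40.5], 30]
    - [[0, 0, -0.007], [-1, -80, 40.5], 30]
    - [[0, 0, -0.007], [-1, -107, 40.5], 30]
    - [[0, 0, -0.007], [-1, -125, 40.5], 30]
    - [[0, 0, -0.007], [-1, -125, 40.5], 30]

```text
clock: 27.2
tool_pos: [0.6652, 0.0232, 0.0111]
ee_rot: [[0.987, 0.16, 0.001], [0.16, -0.987, 0.0], [0.001, 0.0, -1.0]]
force: [-0.3, -0.0, -0.4]
width: 0.441
```

Run:
```python
from h import *
o,im,d=look('w15','s15'); go([*bl(-.078),.006],9)
i=cv2.imread('pics/s15.png'); cv2.imwrite('pics/s15c.png',cv2.resize(i[180:340,330:570],None,fx=3.3,fy=3.3))
```

```text
t 27.3 pos [0.6656 0.0213 0.011 ] yaw 9.08 tilt [ 0.0008 -0.0005] F [-0.53 -0.05 -0.71] w 0.444
  rv [ 0.0006 -0.0007  0.0014] shift [-0.9  0.2  5. ]
```

View pics/s15c.png

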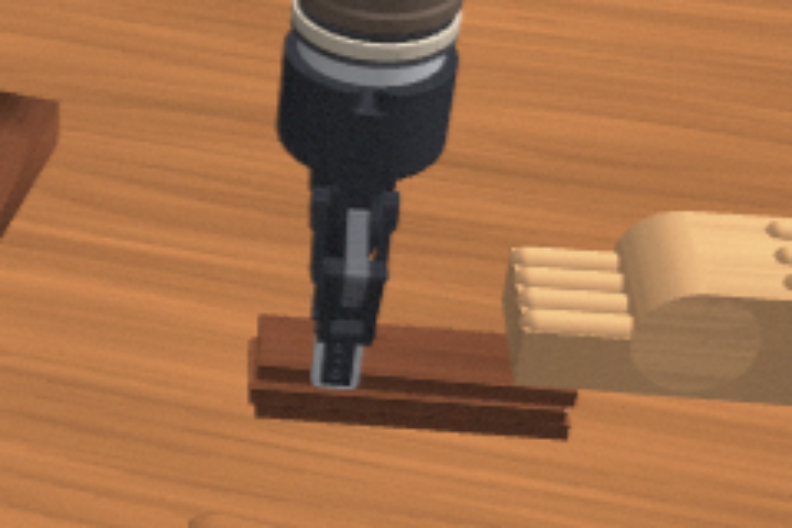

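Call:
step_arm:
  series:
    - [[0, 0, 0], [0, 0, 3], 30]
    - [[0, 0, 0], [0, 0, 5], 30]
    - [[0, 0, 0], [0, 0, 5.5], 30]
    - [[0, 0, 0], [0, 0, 5.5], 30]
    - [[0, 0, 0], [0, 0, 5.5], 40]
    - [[0, 0, 0], [0, 0, 5], 50]
    - [[0, 0, 0], [0, 0, 4], 60]
    - [[0, 0, 0], [0, 0, 4], 60]

```text
clock: 28.3
tool_pos: [0.6651, 0.0214, 0.0063]
ee_rot: [[0.988, 0.157, -0.0], [0.157, -0.988, 0.0], [-0.0, -0.0, -1.0]]
force: [-0.1, -0.1, -0.0]
width: 0.702
```

Call:
step_arm:
  series:
    - [[0, 0, 0], [0, 0, -10], 60]
    - [[0, 0, 0], [0, 5, -30], 60]
    - [[0, 0, 0], [0, 20, -60], 60]
    - [[0, 0, 0], [0, 40, -90], 60]
    - [[0, 0, 0], [0, 50, -110], 60]
    - [[0, 0, 0], [0, 50, -120], 60]
    - [[0, 0, 0], [0, 50, -120], 60]
    - [[0, 0, 0], [0, 50, -120], 60]

```text
clock: 29.3
tool_pos: [0.6718, -0.0271, 0.1251]
ee_rot: [[0.987, 0.158, -0.003], [0.158, -0.987, 0.001], [-0.003, -0.001, -1.0]]
force: [0.1, 0.3, 0.3]
width: 0.699
```

Run:
```python
from h import *
for n,nm in [('wrist','w16'),('scene','s16')]:
    o,im,d=snap(n,nm)
    C=allcloud(n,cv2.medianBlur(d,3),o).reshape(-1,3); b=np.array([inb(p) for p in C])
    k=(abs(b[:,1])<.035)&(b[:,0]>-.2)&(b[:,0]<-.006)&(C[:,2]>.026)&(C[:,2]<.036)
    print(k.sum(),rect(b[k]),np.median(C[k][:,2]),b[k].min(0),b[k].max(0))
    k=(abs(b[:,1])<.034)&(abs(b[:,0])<.004)&(C[:,2]>.036); print('face minz',np.sort(C[k][:,2])[:10].round(4))
go([.5,-.19,.10],-93)
i=cv2.imread('pics/s16.png'); cv2.imwrite('pics/s16c.png',cv2.resize(i[180:340,330:570],None,fx=3.3,fy=3.3))
```

```text
9348 (array([-61.7,  -0.1]), array([ 40.6, 111.4]), 89.6) 0.030335814357154656 [-0.11729209 -0.02062103] [-0.00601788  0.02010274]
face minz [0.0465 0.0465 0.0465 0.0466 0.0466 0.0466 0.0466 0.0466 0.0466 0.0467]
1211 (array([-60.4,  -0.3]), array([ 42. , 108.3]), 89.7) 0.02983240914233387 [-0.11466968 -0.02132053] [-0.00620172  0.02078825]
face minz [0.0726 0.074  0.0743 0.0746 0.0747 0.0752 0.0752 0.0755 0.0757 0.0761]
t 29.4 pos [ 0.6719 -0.0272  0.1249] yaw 9.09 tilt [-0.003   0.0004] F [-0.57  0.1   0.41] w 0.7
  rv [0.0019 0.0028 1.7818] shift [-195.4  133.6   25.3]
```

View pics/w16.png

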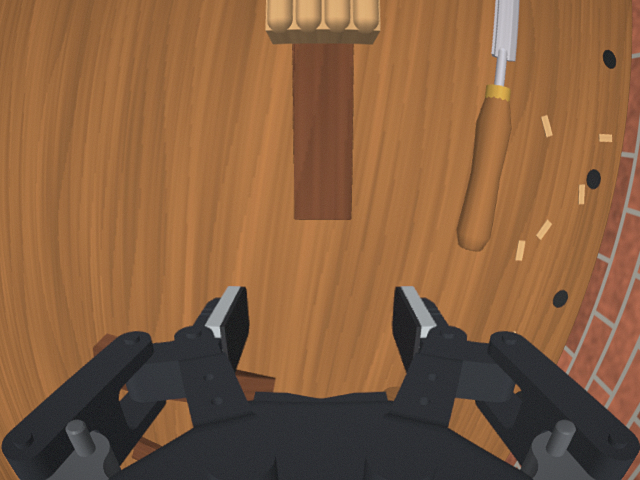

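View pics/s16c.png

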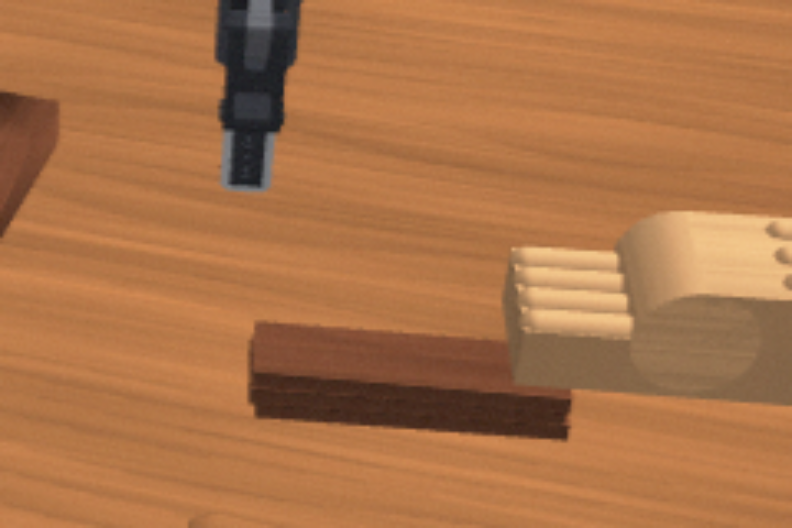

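The stack of three is in line (top at 30 mm, mid x about −41 mm, y 0). Next is the wedge.

Call:
step_arm:
  series:
    - [[0, 0, 0.18], [-20, 15, 0], 60]
    - [[0, 0, 0.36], [-45, 32, 0], 60]
    - [[0, 0, 0.54], [-75, 50, 0], 60]
    - [[0, 0, 0.72], [-105, 70, 0], 60]
    - [[0, 0, 0.9], [-135, 92, 5], 60]
    - [[0, 0, 1.08], [-165, 115, 10], 60]
    - [[0, 0, 1.26], [-190, 130, 18], 60]
    - [[0, 0, 1.44], [-195, 134, 25], 60]

```text
clock: 30.4
tool_pos: [0.4994, -0.1913, 0.1003]
ee_rot: [[0.278, -0.961, -0.003], [-0.961, -0.278, 0.001], [-0.002, 0.002, -1.0]]
force: [0.2, 0.1, 0.5]
width: 0.707
```

Call:
step_arm:
  series:
    - [[0, 0, 0.17], [0, 0, 0], 60]
    - [[0, 0, 0.34], [0, 0, 0], 60]
    - [[0, 0, 0.34], [0, 0, 0], 60]
    - [[0, 0, 0.34], [0, 0, 0], 60]
    - [[0, 0, 0.34], [0, 0, 0], 60]
    - [[0, 0, 0.34], [0, 0, 0], 60]
    - [[0, 0, 0.34], [0, 0, 0], 60]
    - [[0, 0, 0.34], [0, 0, 0], 60]

```text
clock: 31.4
tool_pos: [0.5016, -0.1909, 0.1016]
ee_rot: [[-0.051, -0.999, 0.0], [-0.999, 0.051, -0.0], [0.0, -0.0, -1.0]]
force: [-0.1, -0.3, 0.3]
width: 0.701
```

Run:
```python
from h import *
o,im,d=snap('wrist','w17')
C=allcloud('wrist',cv2.medianBlur(d,3),o).reshape(-1,3)
m=(C[:,0]>.42)&(C[:,0]<.69)&(C[:,1]>-.26)&(C[:,1]<-.13)&(C[:,2]>.004)&(C[:,2]<.04); P=C[m]; print(m.sum(),rect(P),P[:,2].max())
go([.498,-.19,-.0135],-93)
```

```text
15848 (array([ 564.1, -193.6]), array([ 40.5, 175.1]), 86.9) 0.030241913785101826
t 31.45 pos [ 0.5016 -0.191   0.1016] yaw -92.92 tilt [ 0.0001 -0.0001] F [1.28 0.39 0.17] w 0.701
  rv [-0.0001 -0.0001  0.0013] shift [ -0.8   3.7 115.1]
```

View pics/w17.png

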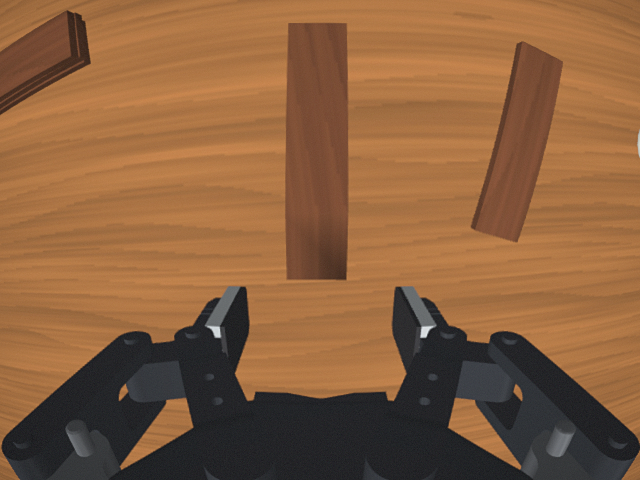

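Call:
step_arm:
  series:
    - [[0, 0, 0.003], [-1, 2.5, 40], 60]
    - [[0, 0, 0.003], [-1, 2.5, 75], 60]
    - [[0, 0, 0.003], [-1, 2.5, 100], 60]
    - [[0, 0, 0.003], [-1, 2.5, 111], 60]
    - [[0, 0, 0.003], [-1, 2.5, 114], 60]
    - [[0, 0, 0.003], [-1, 2.5, 114], 55]
    - [[0, 0, 0.003], [-1, 2.5, 114], 45]
    - [[0, 0, 0.003], [-1, 2.5, 114], 30]

```text
clock: 32.45
tool_pos: [0.5005, -0.1904, -0.011]
ee_rot: [[-0.054, -0.999, 0.003], [-0.999, 0.054, -0.001], [0.001, -0.003, -1.0]]
force: [-0.1, -0.0, 4.1]
width: 0.458
```

Call:
step_arm:
  series:
    - [[0, 0, 0], [0, 0, 0], 30]
    - [[0, 0, 0], [0, 0, 0], 30]
    - [[0, 0, 0], [0, 0, -2], 30]
    - [[0, 0, 0], [0, 0, -6], 30]
    - [[0, 0, 0], [0, 0, -20], 30]
    - [[0, 0, 0], [0, 0, -55], 30]
    - [[0, 0, 0], [0, 0, -80], 30]
    - [[0, 0, 0], [0, 0, -80], 30]

```text
clock: 33.45
tool_pos: [0.5015, -0.1909, 0.0704]
ee_rot: [[-0.054, -0.999, 0.006], [-0.999, 0.054, -0.003], [0.002, -0.006, -1.0]]
force: [0.0, 0.7, -0.5]
width: 0.457
```

Run:
```python
from h import *
o,im,d=look('w18','s18'); go([.60,-.20,.10],-8)
i=cv2.imread('pics/s18.png'); cv2.imwrite('pics/s18c.png',cv2.resize(i[130:310,220:460],None,fx=3.3,fy=3.3))
Q=held(o,d,-60,0,-160,60,20); print(rect(Q/1000),Q[:,1].min(),Q[:,1].max())
for y in range(-150,40,10):
    k=(abs(Q[:,1]-y)<3)&(abs(Q[:,0])<12)
    if k.sum(): print(y,k.sum(),np.median(Q[k,2]).round(2))
```

```text
t 33.55 pos [ 0.4989 -0.1897  0.0676] yaw -93.11 tilt [ 0. -0.] F [ 0.77  1.01 -1.56] w 0.451
  rv [ 0.     -0.     -1.4854] shift [   4.8 -101.5  -32.4]
(array([  0. , -48.8]), array([145.2,  40. ]), 90.0) -121.3633560311093 23.832325973694292
-120 552 -22.11
-110 936 -23.83
-100 1002 -25.72
-90 1082 -27.54
-80 1177 -29.45
-70 1215 -31.33
-60 1278 -33.21
-50 1278 -35.07
-40 1283 -36.97
-30 1271 -38.85
-20 1134 -40.37
-10 1038 -40.39
0 935 -40.42
10 843 -40.45
20 724 -40.49
```

View pics/s18c.png

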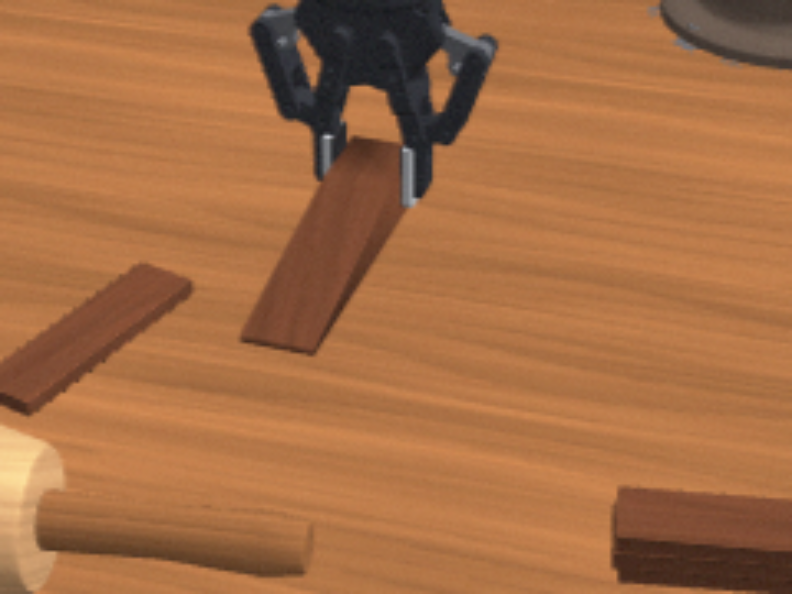

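The wedge is held at its butt, level (top flat at dz −40.4; underside −11.4; tip 151 mm ahead). I carry it to the front of the stack.

Call:
step_arm:
  series:
    - [[0, 0, -0.17], [0, -10, -32], 30]
    - [[0, 0, -0.35], [2, -25, -32], 30]
    - [[0, 0, -0.53], [3, -45, -32], 30]
    - [[0, 0, -0.71], [5, -65, -32], 30]
    - [[0, 0, -0.89], [5, -85, -32], 30]
    - [[0, 0, -1.07], [5, -100, -32], 30]
    - [[0, 0, -1.25], [5, -102, -32], 30]
    - [[0, 0, -1.42], [5, -102, -32], 30]

```text
clock: 34.55
tool_pos: [0.5995, -0.1997, 0.0971]
ee_rot: [[0.98, -0.198, -0.004], [-0.198, -0.98, 0.001], [-0.004, -0.001, -1.0]]
force: [0.5, -0.0, -0.5]
width: 0.454
```

Run:
```python
from h import *
go([*bl(-.20),.05],9)
```

```text
t 34.55 pos [ 0.5995 -0.1997  0.0971] yaw -11.41 tilt [-0.0037  0.0015] F [ 0.51 -0.03 -0.52] w 0.454
  rv [-0.0014  0.0038 -0.3562] shift [  63.  -114.8   46.9]
```

Call:
step_arm:
  series:
    - [[0, 0, -0.12], [12, -20, 0], 30]
    - [[0, 0, -0.25], [28, -45, 5], 30]
    - [[0, 0, -0.356], [45, -75, 15], 30]
    - [[0, 0, -0.356], [58, -100, 28], 30]
    - [[0, 0, -0.356], [63, -114, 38], 30]
    - [[0, 0, -0.356], [63, -114, 46], 30]
    - [[0, 0, -0.356], [63, -114, 46], 30]
    - [[0, 0, -0.356], [63, -114, 46], 30]

```text
clock: 35.55
tool_pos: [0.6853, -0.1026, 0.0538]
ee_rot: [[0.989, 0.149, 0.0], [0.149, -0.989, -0.0], [-0.0, 0.0, -1.0]]
force: [-0.4, -0.6, -0.5]
width: 0.456
```

Run:
```python
from h import *
o,im,d=look('w19','s19'); go([*bl(-.165),.0205],9)
i=cv2.imread('pics/s19.png'); cv2.imwrite('pics/s19c.png',cv2.resize(i[160:340,300:540],None,fx=3.3,fy=3.3))
Q=held(o,d,-60,-12,-160,60,20); print(rect(Q/1000),Q[:,1].min(),Q[:,1].max())
for y in [-140,-120,-90,-10,10]:
    k=(abs(Q[:,1]-y)<3)&(abs(Q[:,0])<12)
    if k.sum(): print(y,np.median(Q[k,2]).round(2))
```

```text
t 35.65 pos [ 0.6858 -0.1025  0.0544] yaw 8.59 tilt [ 0.0012 -0.0004] F [ 0.65  0.14 -1.02] w 0.453
  rv [ 0.0006 -0.0011 -0.0072] shift [ -1.8 -38.3  33.9]
(array([ -0. , -47.5]), array([145.2,  40. ]), 90.0) -120.08913225727193 25.14129626603457
-120 -22.0
-90 -27.33
-10 -40.35
10 -40.35
```

View pics/w19.png

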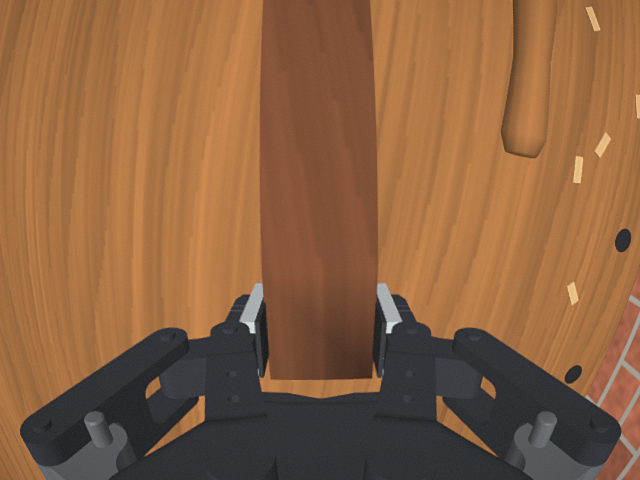

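View pics/s19c.png

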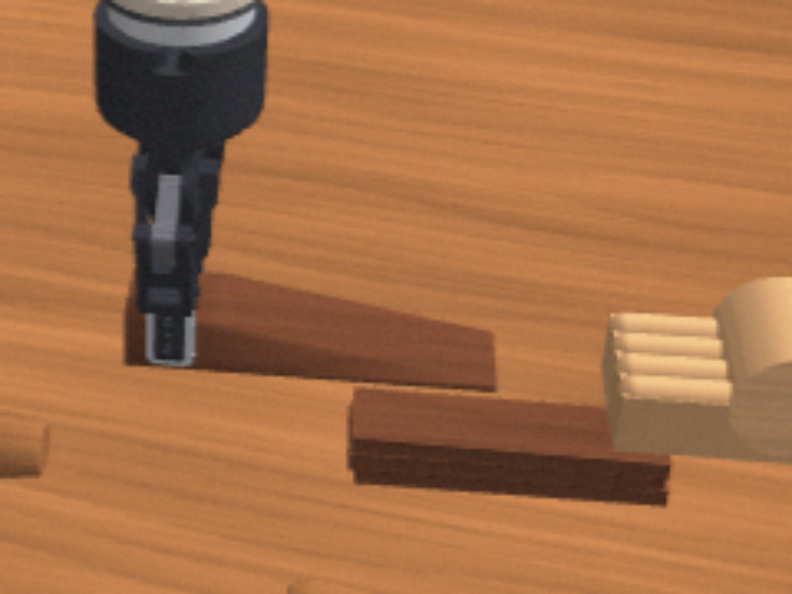

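The wedge points at the gap, above the stack. I lower it with about 2 mm clearance and bring the thin edge to the mouth.

Call:
step_arm:
  series:
    - [[0, 0, -0.007], [-1.5, 0, 15], 30]
    - [[0, 0, -0.007], [-1.5, 0, 26], 30]
    - [[0, 0, -0.007], [-1.5, 0, 31], 30]
    - [[0, 0, -0.007], [-1.5, 0, 32.5], 30]
    - [[0, 0, -0.007], [-1.5, -12, 32.5], 30]
    - [[0, 0, -0.007], [-1.5, -26, 32.5], 30]
    - [[0, 0, -0.007], [-1.5, -40, 32.5], 30]
    - [[0, 0, -0.007], [-1.5, -50, 32.5], 30]

```text
clock: 36.65
tool_pos: [0.6765, -0.0507, 0.0213]
ee_rot: [[0.987, 0.158, 0.0], [0.158, -0.987, 0.0], [0.0, -0.0, -1.0]]
force: [-0.1, -1.2, -0.1]
width: 0.456
```

Run:
```python
from h import *
o,im,d=look('w20','s20'); go([*bl(-.125),.0195],9); print(inb(o['tool_pos']))
i=cv2.imread('pics/s20.png'); cv2.imwrite('pics/s20c.png',cv2.resize(i[160:340,340:580],None,fx=3.3,fy=3.3))
```

```text
t 36.75 pos [ 0.6763 -0.0506  0.0211] yaw 9.16 tilt [-0.0003  0.0003] F [ 0.02  0.41 -0.88] w 0.455
  rv [-0.0003  0.0003  0.0028] shift [ -0.2 -25.4   1.6]
[-0.15066228 -0.00041744]
```

View pics/w20.png

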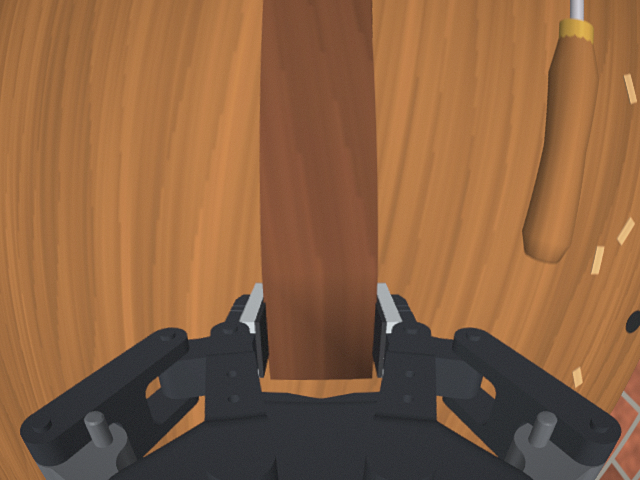

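View pics/s20c.png

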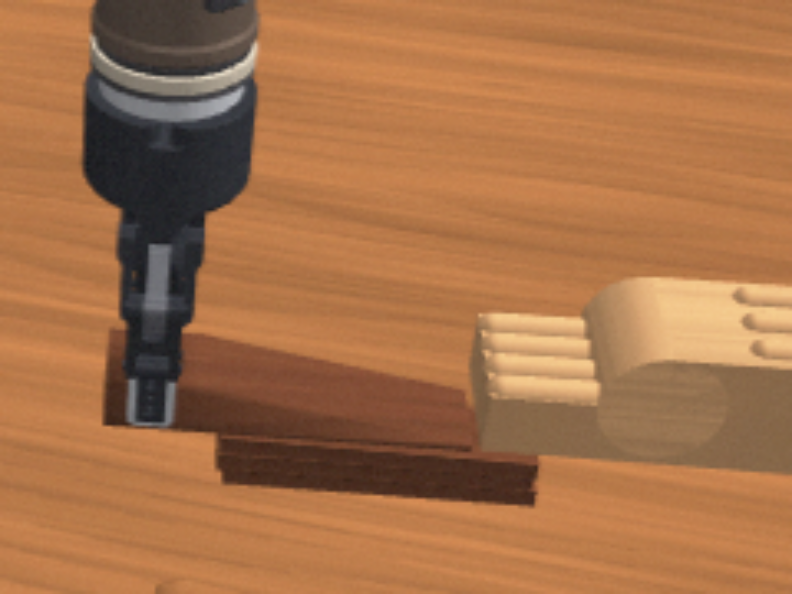

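Call:
step_arm:
  series:
    - [[0, 0, 0.002], [0, -4, 0], 30]
    - [[0, 0, 0.002], [0, -9, 0], 30]
    - [[0, 0, 0.002], [0, -14, 0], 30]
    - [[0, 0, 0.002], [0, -19, 0], 30]
    - [[0, 0, 0.002], [0, -22, 0], 30]
    - [[0, 0, 0.002], [0, -22, 0.5], 30]
    - [[0, 0, 0.002], [0, -22, 1], 30]
    - [[0, 0, 0.002], [0, -22, 1], 30]

```text
clock: 37.75
tool_pos: [0.6731, -0.0308, 0.02]
ee_rot: [[0.988, 0.155, -0.0], [0.155, -0.988, -0.0], [-0.0, 0.0, -1.0]]
force: [-1.1, -0.2, -1.7]
width: 0.455
```

Call:
step_arm:
  series:
    - [[0, 0, 0], [0, 0, 0.3], 30]
    - [[0, 0, 0], [0, 0, 0.6], 30]
    - [[0, 0, 0], [0, 0, 0.9], 30]
    - [[0, 0, 0], [0, 0, 1.2], 30]
    - [[0, 0, 0], [0, 0, 1.2], 30]
    - [[0, 0, 0], [0, 0, 1.2], 30]
    - [[0, 0, 0], [0, 0, 1.2], 30]
    - [[0, 0, 0], [0, 0, 1.2], 30]

```text
clock: 38.75
tool_pos: [0.6732, -0.0307, 0.019]
ee_rot: [[0.988, 0.155, 0.0], [0.155, -0.988, -0.0], [0.0, 0.0, -1.0]]
force: [-0.0, -0.4, 0.8]
width: 0.45
```

Run:
```python
from h import *
go([*bl(-.125),.0195],9); print(inb(robot.get_obs()['tool_pos']))
```

```text
t 38.75 pos [ 0.6732 -0.0307  0.019 ] yaw 8.94 tilt [ 0.0002 -0.0001] F [-0.04 -0.4   0.81] w 0.45
  rv [ 0.0002 -0.0002 -0.001 ] shift [-0.4 -5.3 -0.5]
[-0.13034092 -0.00035409]
```

Call:
step_arm:
  series:
    - [[0, 0, 0], [0, 0, 0.4], 30]
    - [[0, 0, 0], [0, -1, 0.6], 30]
    - [[0, 0, 0], [0, -2, 0.6], 30]
    - [[0, 0, 0], [0, -3, 0.6], 30]
    - [[0, 0, 0], [0, -4, 0.6], 30]
    - [[0, 0, 0], [0, -5, 0.6], 30]
    - [[0, 0, 0], [0, -6, 0.6], 30]
    - [[0, 0, 0], [0, -6, 0.6], 30]

```text
clock: 39.75
tool_pos: [0.6732, -0.0249, 0.019]
ee_rot: [[0.988, 0.155, 0.002], [0.155, -0.988, -0.0], [0.002, 0.001, -1.0]]
force: [-0.7, -2.5, 5.3]
width: 0.457
```

Call:
step_arm:
  series:
    - [[0, 0, 0], [0, -1, -0.4], 30]
    - [[0, 0, 0], [0, -2, -0.4], 30]
    - [[0, 0, 0], [0, -3, -0.4], 30]
    - [[0, 0, 0], [0, -4, -0.4], 30]
    - [[0, 0, 0], [0, -5, -0.4], 30]
    - [[0, 0, 0], [0, -6, -0.4], 30]
    - [[0, 0, 0], [0, -7, -0.4], 30]
    - [[0, 0, 0], [0, -7, -0.4], 30]

```text
clock: 40.75
tool_pos: [0.6715, -0.0178, 0.019]
ee_rot: [[0.988, 0.155, 0.001], [0.155, -0.988, -0.0], [0.001, 0.0, -1.0]]
force: [0.1, -3.3, 4.4]
width: 0.463
```

Run:
```python
from h import *
go([*bl(-.125),.0195],9); print(inb(robot.get_obs()['tool_pos']))
o,im,d=snap('scene','s21')
i=cv2.imread('pics/s21.png'); cv2.imwrite('pics/s21c.png',cv2.resize(i[160:340,340:580],None,fx=3.3,fy=3.3))
```

```text
t 40.75 pos [ 0.6715 -0.0178  0.019 ] yaw 8.94 tilt [ 0.0008 -0.0003] F [ 0.06 -3.26  4.44] w 0.463
  rv [ 0.0004 -0.0008 -0.001 ] shift [-0.6  7.6 -0.5]
[-0.11736576 -0.00064172]
```

View pics/s21c.png

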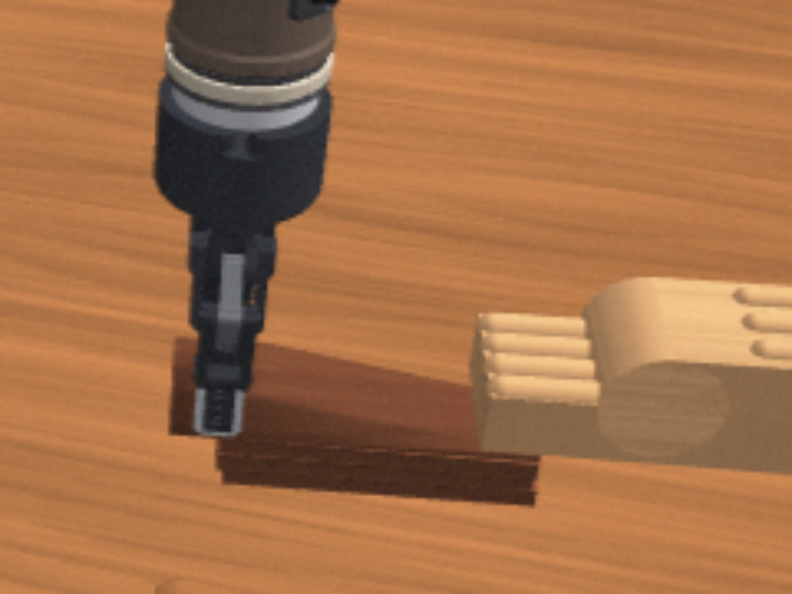

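The wedge is about 33 mm in, flat on the stack. I continue gently, watching force.

Call:
step_arm:
  series:
    - [[0, 0, 0], [0, -0.7, 0], 30]
    - [[0, 0, 0], [0, -1.4, 0], 30]
    - [[0, 0, 0], [0, -2.1, 0], 30]
    - [[0, 0, 0], [0, -2.8, 0], 30]
    - [[0, 0, 0], [0, -3.5, 0], 30]
    - [[0, 0, 0], [0, -4, 0], 30]
    - [[0, 0, 0], [0, -4, 0], 30]
    - [[0, 0, 0], [0, -4, 0], 30]

```text
clock: 41.8
tool_pos: [0.6709, -0.014, 0.019]
ee_rot: [[0.988, 0.155, 0.001], [0.155, -0.988, -0.0], [0.001, 0.0, -1.0]]
force: [1.3, -3.3, 5.1]
width: 0.458
```

Call:
step_arm:
  series:
    - [[0, 0, 0], [0, -0.6, 0], 30]
    - [[0, 0, 0], [0, -1.2, 0], 30]
    - [[0, 0, 0], [0, -1.8, 0], 30]
    - [[0, 0, 0], [0, -2.4, 0], 30]
    - [[0, 0, 0], [0, -3, 0], 30]
    - [[0, 0, 0], [0, -3, 0], 30]
    - [[0, 0, 0], [0, -3, 0], 30]
    - [[0, 0, 0], [0, -3, 0], 30]

```text
clock: 42.8
tool_pos: [0.6704, -0.011, 0.019]
ee_rot: [[0.988, 0.155, 0.001], [0.155, -0.988, -0.0], [0.001, 0.0, -1.0]]
force: [1.1, -3.9, 4.7]
width: 0.453
```

Call:
step_arm:
  series:
    - [[0, 0, 0], [0, -0.4, 0], 30]
    - [[0, 0, 0], [0, -0.8, 0], 30]
    - [[0, 0, 0], [0, -1.2, 0], 30]
    - [[0, 0, 0], [0, -1.6, 0], 30]
    - [[0, 0, 0], [0, -2, 0], 30]
    - [[0, 0, 0], [0, -2, 0], 30]
    - [[0, 0, 0], [0, -2, 0], 30]
    - [[0, 0, 0], [0, -2, 0], 30]

```text
clock: 43.8
tool_pos: [0.6701, -0.009, 0.019]
ee_rot: [[0.988, 0.155, 0.001], [0.155, -0.988, -0.0], [0.001, 0.0, -1.0]]
force: [0.6, -3.9, 5.4]
width: 0.456
```

Call:
step_arm:
  series:
    - [[0, 0, 0], [0, -0.4, 0], 30]
    - [[0, 0, 0], [0, -0.8, 0], 30]
    - [[0, 0, 0], [0, -1.2, 0], 30]
    - [[0, 0, 0], [0, -1.6, 0], 30]
    - [[0, 0, 0], [0, -2, 0], 30]
    - [[0, 0, 0], [0, -2, 0], 30]
    - [[0, 0, 0], [0, -2, 0], 30]
    - [[0, 0, 0], [0, -2, 0], 30]

```text
clock: 44.8
tool_pos: [0.6698, -0.0071, 0.019]
ee_rot: [[0.988, 0.155, 0.001], [0.155, -0.988, -0.0], [0.001, 0.001, -1.0]]
force: [0.0, -4.5, 5.8]
width: 0.459
```

Run:
```python
from h import *
o,im,d=look('w22','s22')
print(inb(o['tool_pos']))
i=cv2.imread('pics/s22.png'); cv2.imwrite('pics/s22c.png',cv2.resize(i[200:320,400:560],None,fx=5,fy=5))
Q=held(o,d,-60,-12,-160,60,20); print(rect(Q/1000),Q[:,1].max(),[np.median(Q[(abs(Q[:,1]-y)<3)&(abs(Q[:,0])<12),2]).round(2) for y in [-80,-50,-10,15]])
C=allcloud('wrist',cv2.medianBlur(d,3),o).reshape(-1,3); b=np.array([inb(p) for p in C])
k=(abs(b[:,1])<.034)&(C[:,2]>.075)&(b[:,0]<.02); print('blank face x',np.percentile(b[k][:,0],[1,5]))
```

```text
[-0.10653161 -0.00065838]
(array([  0. , -42.2]), array([134.6,  40. ]), 90.0) 25.063342613545174 [np.float64(-29.47), np.float64(-34.98), np.float64(-40.38), np.float64(-40.41)]
blank face x [-0.1005555  -0.09780872]
```

View pics/s22c.png

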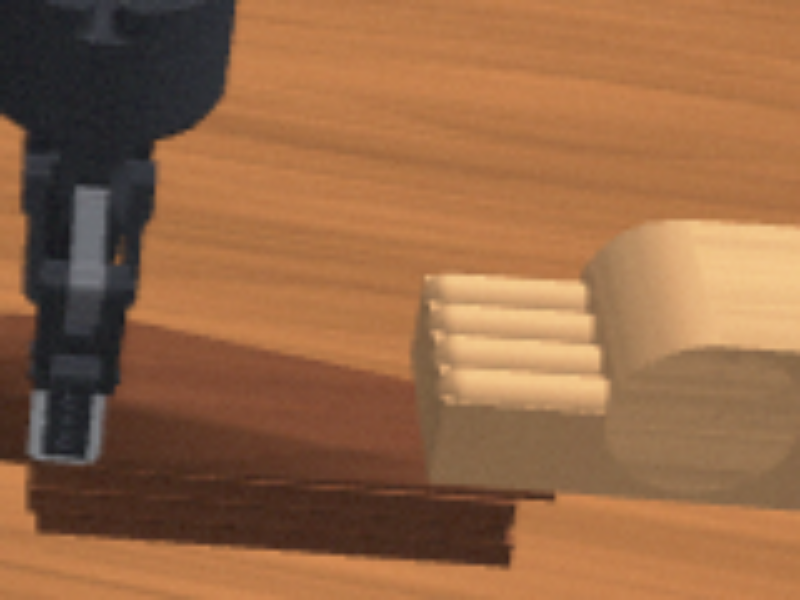

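View pics/w22.png

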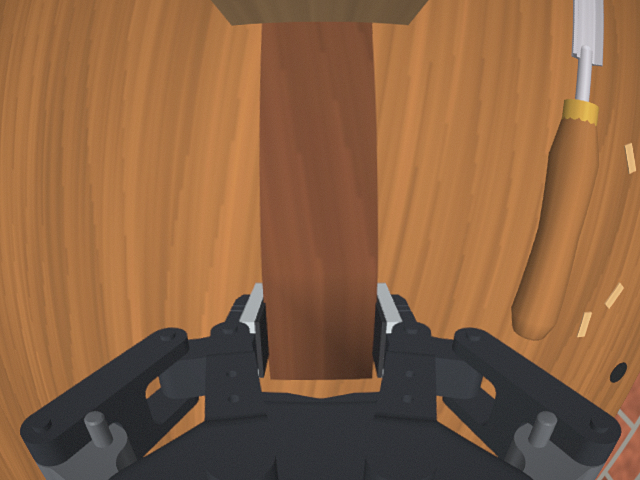

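The slips have stayed put, and the wedge top nearly meets the blank edge (wrist row 22). I keep easing in.

Call:
step_arm:
  series:
    - [[0, 0, 0], [0, -0.4, 0], 30]
    - [[0, 0, 0], [0, -0.8, 0], 30]
    - [[0, 0, 0], [0, -1.2, 0], 30]
    - [[0, 0, 0], [0, -1.6, 0], 30]
    - [[0, 0, 0], [0, -2, 0], 30]
    - [[0, 0, 0], [0, -2.4, 0], 30]
    - [[0, 0, 0], [0, -2.5, 0], 30]
    - [[0, 0, 0], [0, -2.5, 0], 30]

```text
clock: 45.9
tool_pos: [0.6694, -0.0046, 0.019]
ee_rot: [[0.988, 0.155, 0.001], [0.155, -0.988, -0.0], [0.001, 0.001, -1.0]]
force: [0.5, -4.2, 5.4]
width: 0.453
```

Call:
step_arm:
  series:
    - [[0, 0, 0], [0, -0.4, 0], 30]
    - [[0, 0, 0], [0, -0.8, 0], 30]
    - [[0, 0, 0], [0, -1.2, 0], 30]
    - [[0, 0, 0], [0, -1.6, 0], 30]
    - [[0, 0, 0], [0, -2, 0], 30]
    - [[0, 0, 0], [0, -2, 0], 30]
    - [[0, 0, 0], [0, -2, 0], 30]
    - [[0, 0, 0], [0, -2, 0], 30]

```text
clock: 46.9
tool_pos: [0.6691, -0.0026, 0.019]
ee_rot: [[0.988, 0.155, 0.001], [0.155, -0.988, -0.0], [0.001, 0.0, -1.0]]
force: [0.4, -3.5, 4.6]
width: 0.46
```

Call:
step_arm:
  series:
    - [[0, 0, 0], [0, -0.5, 0], 30]
    - [[0, 0, 0], [0, -1, 0], 30]
    - [[0, 0, 0], [0, -1.5, 0], 30]
    - [[0, 0, 0], [0, -2, 0], 30]
    - [[0, 0, 0], [0, -2.5, 0], 30]
    - [[0, 0, 0], [0, -3, 0], 30]
    - [[0, 0, 0], [0, -3, 0], 30]
    - [[0, 0, 0], [0, -3, 0], 30]

```text
clock: 47.9
tool_pos: [0.6686, 0.0004, 0.019]
ee_rot: [[0.988, 0.156, 0.001], [0.156, -0.988, -0.0], [0.001, 0.0, -1.0]]
force: [0.3, -3.1, 5.9]
width: 0.456
```

Run:
```python
from h import *
o,im,d=snap('wrist','w23'); go(o['tool_pos'],9)
cv2.imwrite('pics/w23c.png',cv2.resize(cv2.imread('pics/w23.png')[0:80,200:440],None,fx=3.3,fy=3.3))
```

```text
t 47.95 pos [6.686e-01 4.000e-04 1.900e-02] yaw 8.94 tilt [ 0.0008 -0.0003] F [ 1.24 -3.15  5.46] w 0.456
  rv [ 0.0005 -0.0008 -0.001 ] shift [-0. -0.  0.]
```

View pics/w23c.png

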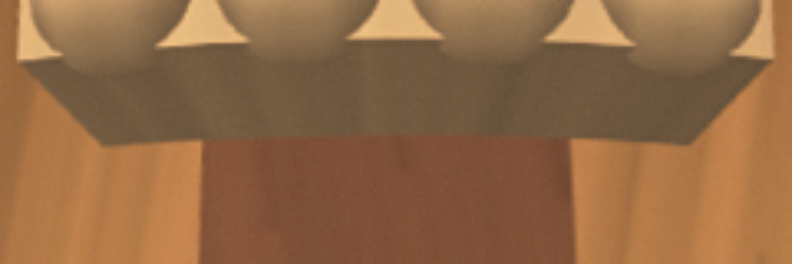

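Run:
```python
from h import *
o=robot.get_obs(); d=np.load('pics/w23.npy')
R,c=ext('wrist',o)
for u in [240,320,400]:
  C=cloud('wrist',d,[(u,v) for v in range(34,50)],o); 
  print(u,[(v,*inb(p)[:1].round(4),p[2].round(4)) for v,p in zip(range(34,50),C)][3:14])
```

```text
240 [(37, np.float64(0.0025), np.float64(0.0534)), (38, np.float64(0.0021), np.float64(0.0535)), (39, np.float64(0.002), np.float64(0.0525)), (40, np.float64(0.0026), np.float64(0.0492)), (41, np.float64(0.0022), np.float64(0.0491)), (42, np.float64(0.0023), np.float64(0.0475)), (43, np.float64(0.0025), np.float64(0.0451)), (44, np.float64(0.0141), np.float64(0.0014)), (45, np.float64(0.0139), np.float64(0.0002)), (46, np.float64(0.0137), np.float64(-0.0012)), (47, np.float64(0.0128), np.float64(0.0006))]
320 [(37, np.float64(0.0026), np.float64(0.0489)), (38, np.float64(0.0025), np.float64(0.0481)), (39, np.float64(0.0025), np.float64(0.0467)), (40, np.float64(0.002), np.float64(0.0471)), (41, np.float64(0.0025), np.float64(0.0441)), (42, np.float64(0.002), np.float64(0.0444)), (43, np.float64(0.0016), np.float64(0.0442)), (44, np.float64(0.0011), np.float64(0.0447)), (45, np.float64(0.0006), np.float64(0.0452)), (46, np.float64(0.0004), np.float64(0.0446)), (47, np.float64(-0.0001), np.float64(0.0448))]
400 [(37, np.float64(0.0025), np.float64(0.053)), (38, np.float64(0.0027), np.float64(0.051)), (39, np.float64(0.0024), np.float64(0.051)), (40, np.float64(0.0023), np.float64(0.0498)), (41, np.float64(0.0022), np.float64(0.0489)), (42, np.float64(0.0022), np.float64(0.0476)), (43, np.float64(0.0149), np.float64(0.0002)), (44, np.float64(0.0141), np.float64(0.0011)), (45, np.float64(0.0133), np.float64(0.002)), (46, np.float64(0.0134), np.float64(-0.0003)), (47, np.float64(0.0129), np.float64(-0.0004))]
```

Call:
step_arm:
  series:
    - [[0, 0, 0], [0, -0.4, 0], 30]
    - [[0, 0, 0], [0, -0.8, 0], 30]
    - [[0, 0, 0], [0, -1.2, 0], 30]
    - [[0, 0, 0], [0, -1.6, 0], 30]
    - [[0, 0, 0], [0, -2, 0], 30]
    - [[0, 0, 0], [0, -2.4, 0], 30]
    - [[0, 0, 0], [0, -2.4, 0], 30]
    - [[0, 0, 0], [0, -2.4, 0], 30]

```text
clock: 48.95
tool_pos: [0.6683, 0.0027, 0.019]
ee_rot: [[0.988, 0.155, 0.001], [0.155, -0.988, -0.0], [0.001, 0.0, -1.0]]
force: [0.5, -3.4, 6.4]
width: 0.455
```

Call:
step_arm:
  series:
    - [[0, 0, 0], [0, -0.4, 0], 30]
    - [[0, 0, 0], [0, -0.8, 0], 30]
    - [[0, 0, 0], [0, -1.2, 0], 30]
    - [[0, 0, 0], [0, -1.6, 0], 30]
    - [[0, 0, 0], [0, -2, 0], 30]
    - [[0, 0, 0], [0, -2.4, 0], 30]
    - [[0, 0, 0], [0, -2.4, 0], 30]
    - [[0, 0, 0], [0, -2.4, 0], 30]

```text
clock: 49.95
tool_pos: [0.6679, 0.0051, 0.019]
ee_rot: [[0.988, 0.155, 0.001], [0.155, -0.988, -0.0], [0.001, 0.0, -1.0]]
force: [1.1, -3.1, 4.7]
width: 0.455
```

Call:
step_arm:
  series:
    - [[0, 0, 0], [0, -0.4, 0], 30]
    - [[0, 0, 0], [0, -0.8, 0], 30]
    - [[0, 0, 0], [0, -1.2, 0], 30]
    - [[0, 0, 0], [0, -1.6, 0], 30]
    - [[0, 0, 0], [0, -2, 0], 30]
    - [[0, 0, 0], [0, -2.4, 0], 30]
    - [[0, 0, 0], [0, -2.8, 0], 30]
    - [[0, 0, 0], [0, -2.8, 0], 30]

```text
clock: 50.95
tool_pos: [0.6678, 0.006, 0.019]
ee_rot: [[0.988, 0.156, 0.001], [0.156, -0.988, -0.003], [0.001, 0.003, -1.0]]
force: [1.0, -7.6, 4.4]
width: 0.454
```

Run:
```python
from h import *
o,im,d=look('w24','s24'); go(o['tool_pos'],9)
cv2.imwrite('pics/s24c.png',cv2.resize(cv2.imread('pics/s24.png')[200:320,400:560],None,fx=5,fy=5))
Q=held(o,d,-60,-12,-160,60,20); print(Q[:,1].max(),[np.median(Q[(abs(Q[:,1]-y)<3)&(abs(Q[:,0])<12),2]).round(2) for y in [-80,-50,-10,15]])
for u in [300,340]:
  C=cloud('wrist',d,[(u,v) for v in range(44,66)],o); 
  print(u,[(v,float(inb(p)[0].round(4)),float(p[2].round(4))) for v,p in zip(range(44,66),C)])
```

```text
t 51.05 pos [0.6678 0.006  0.019 ] yaw 8.97 tilt [ 0.0015 -0.0029] F [ 2.1  -7.79  4.13] w 0.453
  rv [ 0.0031 -0.001  -0.0006] shift [-0. -0.  0.]
25.320777942761822 [np.float64(-29.62), np.float64(-35.1), np.float64(-40.43), np.float64(-40.28)]
300 [(44, 0.0023, 0.062), (45, 0.0023, 0.061), (46, 0.0025, 0.0587), (47, 0.0021, 0.0589), (48, 0.0022, 0.0572), (49, 0.0022, 0.0557), (50, 0.0025, 0.0532), (51, 0.0024, 0.0521), (52, 0.0019, 0.0527), (53, 0.0024, 0.049), (54, 0.0024, 0.0474), (55, 0.0025, 0.0453), (56, 0.0021, 0.0456), (57, 0.0017, 0.0459), (58, 0.0013, 0.046), (59, 0.0011, 0.045), (60, 0.0008, 0.0445), (61, 0.0, 0.0465), (62, -0.0002, 0.0459), (63, -0.0006, 0.046), (64, -0.0011, 0.0465), (65, -0.0012, 0.0454)]
340 [(44, 0.0024, 0.0617), (45, 0.0021, 0.0616), (46, 0.0026, 0.0583), (47, 0.0024, 0.0577), (48, 0.0022, 0.0572), (49, 0.002, 0.0567), (50, 0.0024, 0.0536), (51, 0.0023, 0.0524), (52, 0.0025, 0.0502), (53, 0.0021, 0.0502), (54, 0.0023, 0.0479), (55, 0.0022, 0.0466), (56, 0.0019, 0.0466), (57, 0.0019, 0.0447), (58, 0.0014, 0.0453), (59, 0.0011, 0.0451), (60, 0.0005, 0.046), (61, 0.0002, 0.0459), (62, -0.0001, 0.0456), (63, -0.0006, 0.0462), (64, -0.001, 0.0461), (65, -0.0015, 0.0466)]
```

View pics/s24c.png

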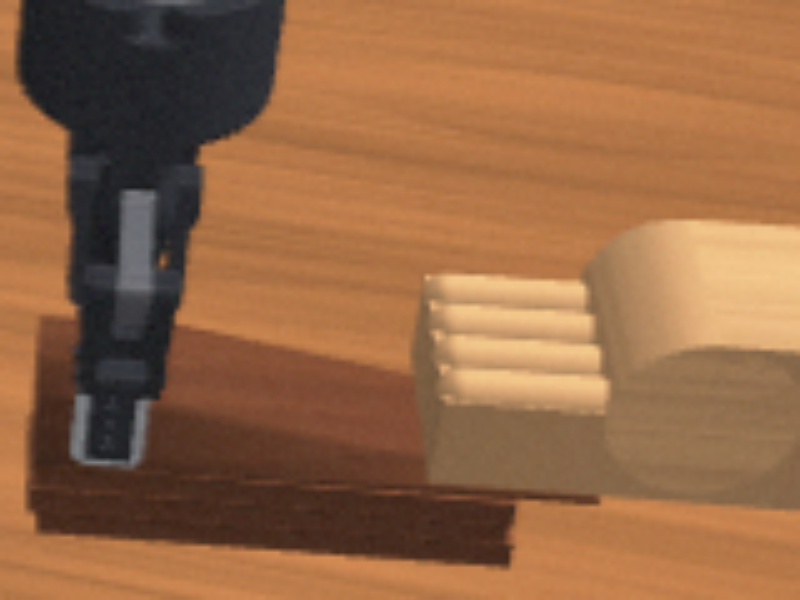

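The blank contact is felt: commanded 2.8 mm, moved 0.9 mm, and push force rose to 7.7 N. I press on a bit for a firm seat.

Call:
step_arm:
  series:
    - [[0, 0, 0], [0, -0.7, 0], 30]
    - [[0, 0, 0], [0, -1.4, 0], 30]
    - [[0, 0, 0], [0, -2.1, 0], 30]
    - [[0, 0, 0], [0, -2.8, 0], 30]
    - [[0, 0, 0], [0, -3.2, 0], 30]
    - [[0, 0, 0], [0, -3.2, 0], 30]
    - [[0, 0, 0], [0, -3.2, 0], 30]
    - [[0, 0, 0], [0, -3.2, 0], 30]

```text
clock: 52.05
tool_pos: [0.6678, 0.0064, 0.0191]
ee_rot: [[0.988, 0.157, 0.002], [0.157, -0.988, -0.007], [0.001, 0.007, -1.0]]
force: [1.5, -13.8, 4.7]
width: 0.455
```

Call:
step_arm:
  series:
    - [[0, 0, 0], [0, -0.7, 0], 30]
    - [[0, 0, 0], [0, -1.4, 0], 30]
    - [[0, 0, 0], [0, -2.1, 0], 30]
    - [[0, 0, 0], [0, -2.8, 0], 30]
    - [[0, 0, 0], [0, -3.2, 0], 30]
    - [[0, 0, 0], [0, -3.2, 0], 30]
    - [[0, 0, 0], [0, -3.2, 0], 30]
    - [[0, 0, 0], [0, -3.2, 0], 30]

```text
clock: 53.05
tool_pos: [0.6679, 0.0066, 0.0193]
ee_rot: [[0.988, 0.158, 0.004], [0.158, -0.987, -0.011], [0.002, 0.011, -1.0]]
force: [3.1, -21.2, 3.8]
width: 0.46
```

Run:
```python
from h import *
go(robot.get_obs()['tool_pos'],9)
o,im,d=look('w25','s25'); print(o['qvel'].round(2))
cv2.imwrite('pics/s25c.png',cv2.resize(cv2.imread('pics/s25.png')[200:320,400:560],None,fx=5,fy=5))
Q=held(o,d,-60,-12,-160,60,20); print(rect(Q/1000),Q[:,1].max(),[np.median(Q[(abs(Q[:,1]-y)<3)&(abs(Q[:,0])<12),2]).round(2) for y in [-80,-50,-10,15]])
P=o['tool_pos']; R=np.array(o['ee_rot']); print('butt',inb(P+R@[0,.0028,-.026]),'tip',inb(P+R@[0,-.150,-.0114]))
go(P,9)
```

```text
t 53.05 pos [0.6679 0.0066 0.0193] yaw 9.07 tilt [ 0.0035 -0.0107] F [  3.07 -21.17   3.76] w 0.46
  rv [ 0.0111 -0.0018  0.0011] shift [0. 0. 0.]
[ 0.03  0.04  0.11 -0.07 -0.04 -0.  ]
(array([  0., -40.]), array([130.5,  40. ]), 90.0) 25.184352941066027 [np.float64(-29.96), np.float64(-35.26), np.float64(-40.45), np.float64(-40.25)]
butt [-0.09518709 -0.00084403] tip [ 0.05744081 -0.00069744]
t 53.15 pos [0.6679 0.0066 0.0193] yaw 9.06 tilt [ 0.0035 -0.0107] F [  1.95 -20.7    4.23] w 0.459
  rv [ 0.0111 -0.0018  0.0011] shift [ 0. -0. -0.]
```

View pics/s25c.png

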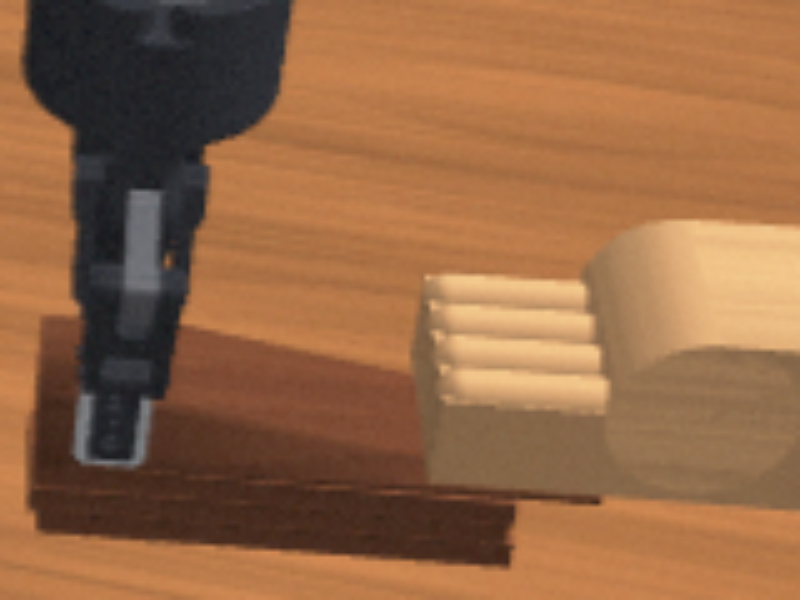

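View pics/s25.png

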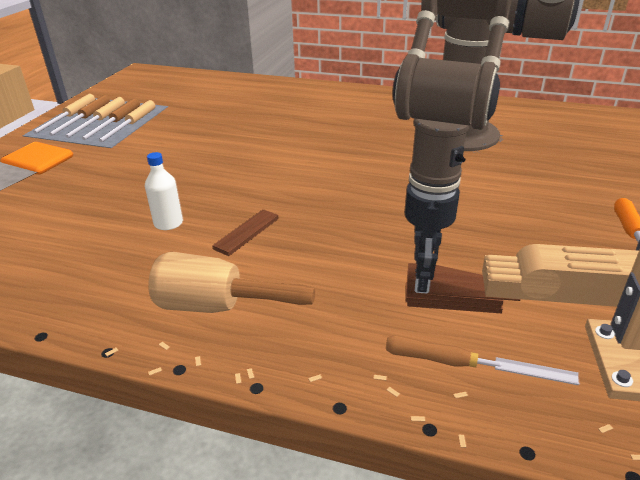

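The last views show the wedge seated about 55 mm in on three aligned slips. The fourth slip is far away and the bystanders are in place. I hand in.

```bash
python3 -c "
from plant import robot
print(robot.finish_job())"
```

```text
the job is handed in; nothing more can be done
None
```

The job was handed in at about 53 s, with three slips stacked under the free end and the wedge slid in on top and still held. No verdict was given, so this rests on my own last checks.

- **Stack:** each slip was measured after it was laid. Mid-points are about 40 mm out from the blank's end, within 2 mm of the middle line and within about 0.5°. The last pictures show them still in line. The fourth slip stays at the pile, over 400 mm away.
- **Wedge:** the thin edge is about 55 mm in and both ends are within 1 mm of the middle line. It is level within about 0.5° and at rest.
- **Push and bearing:** the wedge touched the blank with a push of about 8 N, and I eased that up to about 21 N. It moved less than 1 mm for the last 6.4 mm commanded. From that and the friction felt, I estimate roughly 10–15 N on the blank and more on the slips. These contact forces were not measured directly.
- **Bystanders:** the mallet, gouge and glue bottle look unmoved in the last scene picture; I did not measure them.

Two things disagreed with what I expected:

- **Fingertips:** they sit about 40 mm further back from the reported TCP than the description says. I used the positions seen by the cameras instead.
- **Gap:** the wedge met the blank about 12 mm deeper than planned. That puts the gap nearer 45 mm than my first estimate of 43 mm, and the blank's end 2–5 mm off between measurements.

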